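Dock the electronic pipettes on the charging stand

ROBOT

A 6-joint arm with a two-finger parallel gripper is mounted at the origin on the work surface. World frame = base frame: x ahead of the robot, y to its left, z up, the work surface at z = 0. Lengths are in mm, angles in degrees, forces in N, time in s.
With the tool pointing down it reaches from about 300 to 875 mm from the base axis. Payload 4.2 kg.
Tool frame: the origin (TCP) lies midway between the tips of the shut fingers; the grasp point (between the pads) lies pinch_z behind it (pinch_z is the distance from the TCP to the grasp point, in mm); z points along the fingers, y is the direction in which the jaws open and shut (so a half turn about z gives the same grasp; the last joint's range is limited). The gripper opens to 85 mm and grips with 20 to 120 N. Pads are 22 mm wide; open, the fingers measure 114 mm over their backs; the gripper's body (76 mm by 85 mm) begins 54 mm behind the grasp point. The pads swing forward as they close: fully open they stand 13 mm farther back than shut.
Start: joints at [75.344, 18.312, 89.639, -0, 72.044, -1.146], TCP at [134.333, 559.103, 231.338] pointing down, gripper open.
Joint ranges: [-177.97, 177.97], [-48.28, 115.42], [12.27, 149.76], [-77.06, 257.06], [2.81, 150.46], [-146.56, 146.56]. Speed limits (degrees/s): [147.25, 147.25, 180, 180, 180, 180].

INTERFACE

Orientations are given as [roll, pitch, yaw] about the fixed x, y, z axes, in that order (R = Rz(yaw) Ry(pitch) Rx(roll)).
In Python, from bench import read_state, grab_frame, camera_model, finish_job, pinch_z gives the robot as it stands.
- The arm moves only by the shell command python3 -m pendant 'ROWS' [OPENING]. ROWS is a JSON object of lists of equal length, an entry for each row: "slide": the shift along the world's x, y, z in cm, a list of three; "turn": the turn about the world's z in degrees. In form: {"slide": [[tx, ty, tz], ...], "turn": [turn, ...]}. A call has exactly 8 rows; each row shifts and turns the commanded pose from where the row before left it; what a row does not reach is not made up. A row lasts 1/10 s, in which the tool goes at most 50 mm and 8.59 degrees, less where a joint would pass 70% of its speed; a pose out of reach is approached as far as the arm can. A call with a gripper value outside its range is refused whole. OPENING is the opening, from 0 (shut) to 1 (fully open), set as the call begins (- or left out, the last holds). The fingers move at their own pace and stop on an object; the grip force is fixed at half the most. Time passes only in rows, so rows that do not move let the fingers close, or fill a call up. It gives the time, the measured TCP pose, the force and the opening at its end, in the units of the state.
- read_state(): the state, without advancing time (a new reading comes with each control period).
- grab_frame(name): name is "side" or "top" or "wrist"; returns the picture (400x640x3 uint8, red, green, blue); there is no depth.
- camera_model(name): a dict with "fx", "fy", "cx", "cy" (pixels), "R" (3x3) and "t" (3): a world point X has camera coordinates R X + t; the wrist camera has in their place "tool_from_camera" (4x4, takes a point from camera to tool coordinates, whose origin is the TCP and whose axes are the flange's). Camera axes: x right, y down, z forward; pixel columns grow to the right and rows downward; lengths in mm; the calibration is good to about 2 mm. The wrist camera is an equidistant fisheye: a pixel r from the principal point sees the ray r / f radians off the axis. A picture is of the moment at which its call begins: read the wrist's pose just before it. camera_model takes no time and is no camera call.
- finish_job(): hands the job in, once; it reports no verdict.
The state is a dict: "time_s": time; "qpos": joint angles; "qvel": joint speeds; "effort": joint torques, N m; "tool_pos": TCP position; "orientation": TCP orientation; "contact_force": force on the tool from outside, world axes, zero at the start; "wrist_torque": the same for the moment, N m; "gripper_width": finger opening in mm.
Only numpy, scipy, OpenCV 4.12 (cv2) and the standard library are available. Lean on these libraries where they do the work, as an engineer would, in place of code of your own. Each camera call takes 0.05 s, during which the arm holds its last target.

TASK

Dock the pipettes for charging at the end of the session. First wake the charging stand, before any pipette is on it: press its long black bar down near the middle, so that both ends go down evenly, keep it down for about half a second and let it come up again. Then lay every pipette that is on the bench level in a cradle of its own, its handle centred across both rails, between the end lips, and its tip pointing away from the bar, with a light grip because the shells are thin; when all are seated, press the bar once more in the same even way to start charging and let it up. Leave the tube rack, the tip box and the bottle alone.

Things in the scene. Friction and masses are not known exactly. Their poses are not given: they have to be found in the camera images.
- stand: Grey charging stand, fixed, base 150 x 270 x 12 mm, with four cradles side by side along its y, 66 mm apart. +x points from the bar across the cradles to the side where the tips must point. Origin: centre of the underside, on the bench. 60 mm are free between the rails for fingers. Low lips at x = -72 and +72 mm (tops 45 mm above the bench) keep the 120 mm handles from sliding off endways.
- cradle1 (a point): Cradle 1 of 4 (from -y to +y): centre of a seated handle, 53 mm above the bench, midway between two rails (at x = -35 and +35 mm, 10 thick, tops 40 mm above the bench). On each rail two round posts (10 diameter, tops 61 mm above the bench) leave a 32 mm channel for the 26 mm handle. Axes as the stand's. Any pipette fits any cradle.
- cradle2 (a point): Cradle 2 of 4 (from -y to +y): centre of a seated handle, 53 mm above the bench, midway between two rails (at x = -35 and +35 mm, 10 thick, tops 40 mm above the bench). On each rail two round posts (10 diameter, tops 61 mm above the bench) leave a 32 mm channel for the 26 mm handle. Axes as the stand's. Any pipette fits any cradle.
- cradle3 (a point): Cradle 3 of 4 (from -y to +y): centre of a seated handle, 53 mm above the bench, midway between two rails (at x = -35 and +35 mm, 10 thick, tops 40 mm above the bench). On each rail two round posts (10 diameter, tops 61 mm above the bench) leave a 32 mm channel for the 26 mm handle. Axes as the stand's. Any pipette fits any cradle.
- cradle4 (a point): Cradle 4 of 4 (from -y to +y): centre of a seated handle, 53 mm above the bench, midway between two rails (at x = -35 and +35 mm, 10 thick, tops 40 mm above the bench). On each rail two round posts (10 diameter, tops 61 mm above the bench) leave a 32 mm channel for the 26 mm handle. Axes as the stand's. Any pipette fits any cradle.
- bar_press (a joint): Swing of the black bar, rad: 0 up, positive pressed down, stop at 0.30. The hinge lies 50 mm behind the bar's centre line (0.10 rad is about 5 mm). It counts as pressed beyond 0.20, which takes about 6 N; 8 N reaches the stop. A spring lifts it back.
- bar_rock (a joint): End-to-end rocking of the bar, rad: 0 level, positive when its +y end is higher; stiffness 7 N m per rad. A press off the middle rocks it; a press counts only while this is within 0.03 either way (7 mm between the ends).
- bar_centre (a point): Middle of the black bar's top face. The bar is 250 mm long (along the stand's y), 28 wide, 12 thick, in front of the cradles at the stand's x = -112 mm; its top is 42 mm above the bench at rest.
- pipette1: Identical electronic pipette (None if absent). White square handle 120 x 26 x 26 mm, then a round grey shaft (16 diameter, 55 long) and thin tip cone (8, 45 long), in line; 10 mm cap behind; 70 to 140 g. Origin: centre of the handle's underside, 13 mm below its axis; +x to the tip. Balance point 11 mm from the handle's centre tipwards. Thin shell: grip with at most 30 N.
- pipette2: Identical electronic pipette (None if absent). White square handle 120 x 26 x 26 mm, then a round grey shaft (16 diameter, 55 long) and thin tip cone (8, 45 long), in line; 10 mm cap behind; 70 to 140 g. Origin: centre of the handle's underside, 13 mm below its axis; +x to the tip. Balance point 11 mm from the handle's centre tipwards. Thin shell: grip with at most 30 N.
- pipette3: Identical electronic pipette (None if absent). White square handle 120 x 26 x 26 mm, then a round grey shaft (16 diameter, 55 long) and thin tip cone (8, 45 long), in line; 10 mm cap behind; 70 to 140 g. Origin: centre of the handle's underside, 13 mm below its axis; +x to the tip. Balance point 11 mm from the handle's centre tipwards. Thin shell: grip with at most 30 N.
- pipette4: Identical electronic pipette (None if absent). White square handle 120 x 26 x 26 mm, then a round grey shaft (16 diameter, 55 long) and thin tip cone (8, 45 long), in line; 10 mm cap behind; 70 to 140 g. Origin: centre of the handle's underside, 13 mm below its axis; +x to the tip. Balance point 11 mm from the handle's centre tipwards. Thin shell: grip with at most 30 N.
- pipette1_mid (a point): Centre of the handle of pipette1.
- pipette2_mid (a point): Centre of the handle of pipette2.
- pipette3_mid (a point): Centre of the handle of pipette3.
- pipette4_mid (a point): Centre of the handle of pipette4.
- pipette1_tip (a point): End of the tip cone of pipette1, 160 mm from the handle's centre.
- pipette2_tip (a point): End of the tip cone of pipette2, 160 mm from the handle's centre.
- pipette3_tip (a point): End of the tip cone of pipette3, 160 mm from the handle's centre.
- pipette4_tip (a point): End of the tip cone of pipette4, 160 mm from the handle's centre.
- tube_rack: Bystander: orange rack 85 x 200 mm, 72 high, with capped tubes. Origin under its centre.
- tip_box: Bystander: clear box of pipette tips, 85 x 122 mm, 63 high. Origin under its centre.
- reagent: Bystander: bottle, 64 diameter, 125 high. Origin under its centre.

How it is judged:
By the outcome, as a careful person would: the job done as asked, in the order asked, and still so for the second after the job is handed in, with the robot touching nothing.
Of pipette1, pipette2, pipette3, pipette4 only 3 to 4 are there at a start; the rules pass over those that are not, and their reading is None.
At some moment in a run one of pipette1, pipette2, pipette3, pipette4 may be knocked a few centimetres aside while the robot is not near it.
Once in a run the grip may slacken for a moment while it holds something.
It also fails if it takes over 208 s, if anything falls off the work surface, if the arm or the gripper's body presses on something with over 40 N, if the wrist force passes 120 N, or if a joint passes its speed limit or range.

## Working session

There is one attempt and no reset: what is moved stays moved. The work goes in short steps, Python scripts to look and compute and a shell command to move; the robot and the scene stay as the last step left them, time stands still between calls to the robot, and variables do not carry over. Pictures are saved under pics/ and viewed, and the job is handed in when it is done.

```bash
mkdir -p pics; ls
cat > h.py <<'E'
import numpy as np,cv2,json
from bench import *
def save(name,fn):
    im=grab_frame(name); cv2.imwrite('pics/'+fn,im[:,:,::-1]); return im
E
python3 - <<'E'
from h import *
print(read_state()); print(pinch_z if not callable(pinch_z) else pinch_z())
for n in("side","top","wrist"):
    print(n,camera_model(n)); save(n,n+'0.png')
E
```

```text
pics
{'time_s': 0.0, 'qpos': array([ 7.53447915e+01,  1.83525728e+01,  8.97066993e+01, -4.62468826e-04,
        7.20456195e+01, -1.14590773e+00]), 'qvel': array([ 0.03760757, -0.04316033,  0.06674784, -0.07772144,  0.0241086 ,
       -0.01203301]), 'effort': array([-1.31736315e-04, -4.15532684e+01, -2.34158581e+01, -1.75159965e-05,
        8.40769411e-03, -6.15776656e-06]), 'tool_pos': array([134.20031016, 558.61985564, 230.47094797]), 'orientation': array([-1.79895121e+02, -1.65807918e-03,  1.66490841e+02]), 'contact_force': array([-0.72446366, -0.0566348 , -0.17318405]), 'wrist_torque': array([ 0.02392495, -0.04207153, -0.04399925]), 'gripper_width': 85.2336198721804}
18.700000000000003
side {'fx': 511.71390994278835, 'fy': 511.71390994278835, 'cx': 321.48572582147204, 'cy': 201.48907522266623, 'R': array([[-9.95522402e-01, -9.45255576e-02,  2.56049698e-04],
       [-6.04308844e-02,  6.34357202e-01, -7.70674411e-01],
       [ 7.26860015e-02, -7.67239114e-01, -6.37229069e-01]]), 't': array([ 528.51018188,  111.7435531 , 1279.3574891 ])}
top {'fx': 373.2223447027115, 'fy': 373.2223447027115, 'cx': 312.19250980456513, 'cy': 199.13037017905717, 'R': array([[ 0.0282819 , -0.99959766, -0.00215906],
       [-0.98796661, -0.02762412, -0.15218043],
       [ 0.15205956,  0.00643703, -0.98835037]]), 't': array([-112.04613295,  554.5514978 , 1112.56620715])}
wrist {'fx': 309.70691628693146, 'fy': 309.70691628693146, 'cx': 324.14588742234764, 'cy': 200.18079167686741, 'tool_from_camera': array([[-8.99634010e-04, -9.47580665e-01, -3.19515374e-01,
         8.33377480e+01],
       [ 9.99999491e-01, -9.98454617e-04,  1.45478877e-04,
         8.75907744e-01],
       [-4.56874571e-04, -3.19515080e-01,  9.47581081e-01,
        -1.42164781e+02],
       [ 0.00000000e+00,  0.00000000e+00,  0.00000000e+00,
         1.00000000e+00]])}
```

View pics/side0.png

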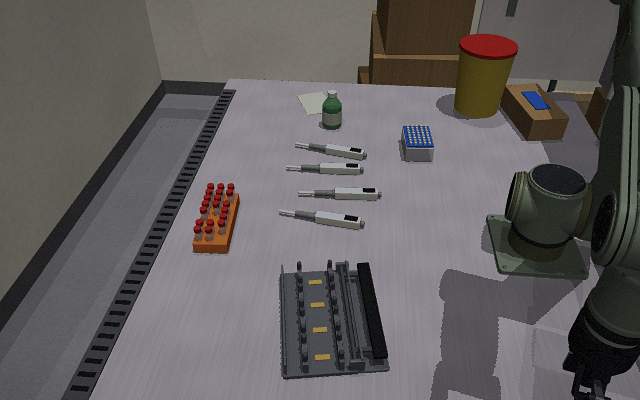

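View pics/top0.png

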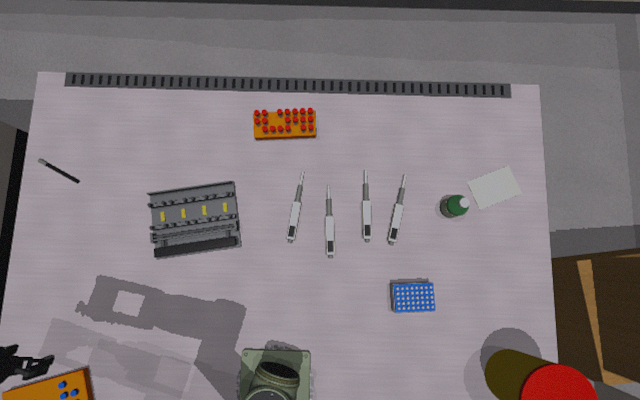

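View pics/wrist0.png

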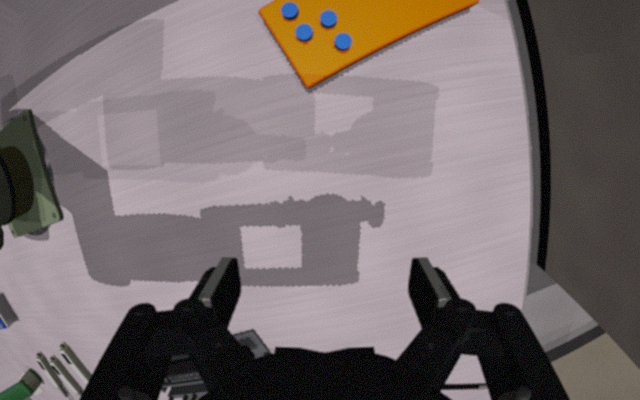

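Side and top both show four pipettes in a row, in the top view at columns 295–400 and rows 170–255, with tips away from the robot. The stand is at about (195,218) with its bar on the robot side. I'll enlarge for measuring.

Run:
```python
import cv2
def crop(src,x,y,w,h,s,out):
    im=cv2.imread('pics/'+src)[y:y+h,x:x+w]
    im=cv2.resize(im,None,fx=s,fy=s,interpolation=cv2.INTER_CUBIC)
    for i in range(0,w,10):
        cv2.line(im,(i*s,0),(i*s,6 if i%50 else 14),(0,0,255),1)
        if i%20==0: cv2.putText(im,str(x+i),(i*s,24),0,.4,(0,0,255),1)
    for i in range(0,h,10):
        cv2.line(im,(0,i*s),(6,i*s),(0,0,255),1)
        if i%20==0: cv2.putText(im,str(y+i),(8,i*s+4),0,.4,(0,0,255),1)
    cv2.imwrite('pics/'+out,im)
crop('top0.png',140,170,110,100,7,'c_ts.png')
crop('top0.png',280,165,135,100,5,'c_tp.png')
crop('side0.png',270,255,130,130,4,'c_ss.png')
crop('side0.png',270,135,125,100,6,'c_sp.png')
```

```text
(no output)
```

View pics/c_ts.png

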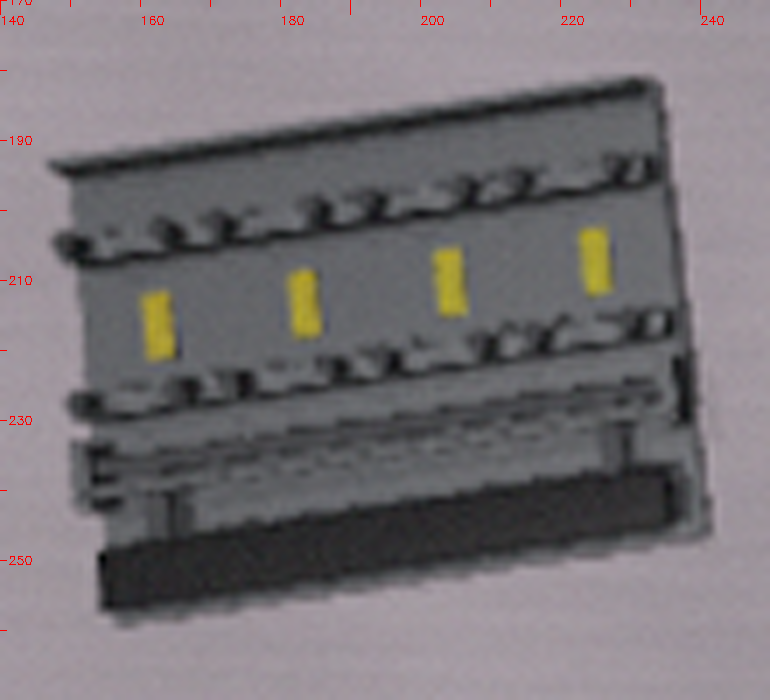

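View pics/c_tp.png

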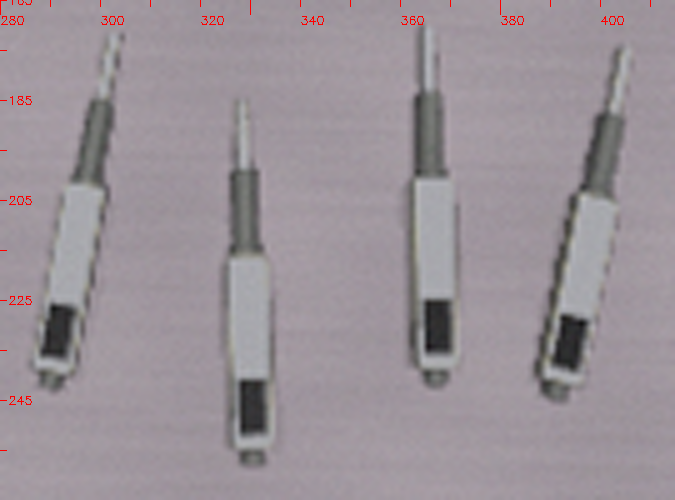

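View pics/c_ss.png

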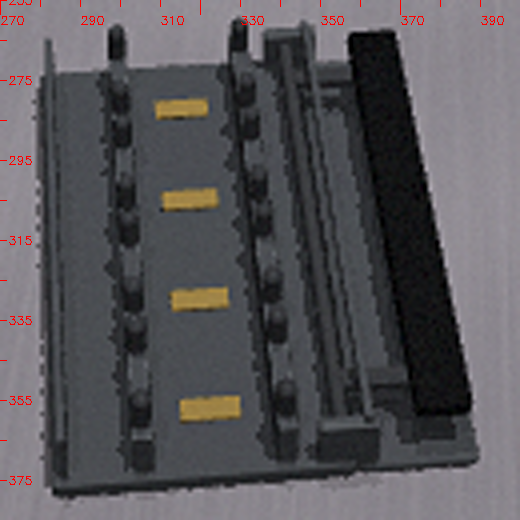

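View pics/c_sp.png

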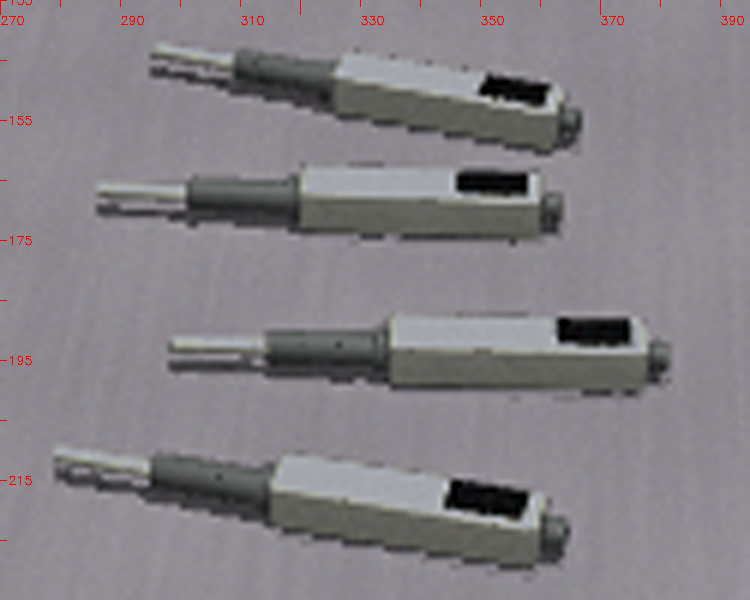

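```bash
cat >> h.py <<'E'
def P(n):
    c=camera_model(n);K=np.array([[c['fx'],0,c['cx']],[0,c['fy'],c['cy']],[0,0,1]])
    return K@np.c_[c['R'],c['t']]
def tri(t,s):
    X=cv2.triangulatePoints(P('top'),P('side'),np.array(t,float).T,np.array(s,float).T); return (X[:3]/X[3]).T
def onz(n,px,z):
    M=P(n);H=np.c_[M[:,0],M[:,1],M[:,2]*z+M[:,3]]
    return cv2.perspectiveTransform(np.array(px,float).reshape(-1,1,2),np.linalg.inv(H)).reshape(-1,2)
def rp(n,X):
    Y=P(n)@np.r_[X,1];return Y[:2]/Y[2]
E
python3 - <<'E'
from h import *
np.set_printoptions(precision=1,suppress=True)
t=[(162.5,216.3),(183,213.3),(204,210),(225,207.3)];s=[(322,357.3),(319.7,329.5),(316.3,304.7),(315,282)]
print(tri(t,s)); print(onz('top',t,12.5)); print(onz('side',s,12.5))
F=tri([(294.7,201.8),(327.3,215.7),(364.2,200.5),(396.8,204)],[(316,214.5),(334.8,190.8),(320,166),(326.5,147)])
B=tri([(288.7,239.5),(331,254.5),(367.2,238.5),(389.8,241.5)],[(361,220.5),(377.5,190.5),(358.8,166),(362.5,152.5)])
for f,b in zip(F,B):
    d=f-b; print(f,b,(f+b)/2,np.linalg.norm(d),np.degrees(np.arctan2(d[1],d[0])))
print(onz('top',[(154,249),(154.5,257),(236,236.5),(238,245)],42))
E
```

```text
[[494.2 374.8  11.6]
 [505.2 310.1  13.5]
 [518.6 244.9  12.4]
 [528.6 179.2  11.6]]
[[494.1 374.4]
 [505.4 310.5]
 [517.7 244.9]
 [528.2 179. ]]
[[494.2 375.4]
 [505.3 309.4]
 [519.  245. ]
 [528.7 180. ]]
[549.6 -41.6  23.7] [431.6 -27.3  25.3] [490.6 -34.4  24.5] 118.86652758915415 -6.901453832057275
[ 508.3 -144.9   24.3] [ 390.2 -159.    22.9] [ 449.2 -152.    23.6] 118.93366722859354 6.824954768599809
[ 560.2 -259.9   22.7] [ 444.8 -270.2   22.9] [ 502.5 -265.    22.8] 115.84601425229619 5.0977013226978904
[ 550.7 -362.2   22.6] [ 436.7 -339.7   24.2] [ 493.7 -351.    23.4] 116.1186234145649 -11.144020495251382
[[391.  379.3]
 [367.1 375.5]
 [435.8 132.6]
 [410.2 125. ]]
```

Triangulation is consistent: the handles are 116–119 mm long with their tops at z≈23–25 mm, and the gold marks are at 12 mm. The stand is centred near (511.6, 277.2) with yaw 10°. I'll go over the bar with the fingers shut and look with the wrist camera.

```bash
python3 -m pendant '{"slide":[[1.7,-1.9,-0.5],[1.7,-1.9,-0.5],[1.7,-1.9,-0.5],[1.7,-1.9,-0.5],[1.7,-1.9,-0.5],[1.7,-1.9,-0.5],[1.7,-1.9,-0.5],[1.7,-1.9,-0.5]],"turn":[1.5,1.5,1.5,1.5,1.5,1.5,1.5,1.5]}' 0
python3 -m pendant '{"slide":[[1.7,-1.9,-0.5],[1.7,-1.9,-0.5],[1.7,-1.9,-0.5],[1.7,-1.9,-0.5],[1.7,-1.9,-0.5],[1.7,-1.9,-0.5],[1.7,-1.9,-0.5],[0,0,0]],"turn":[1.5,1.5,1.5,1.5,1.5,1.5,1.5,1]}'
python3 - <<'E'
from h import *
print(read_state()['tool_pos'],read_state()['orientation'])
save('wrist','w1.png')
E
```

```text
time_s: 0.95
tool_pos: [270.8, 406.1, 190.9]
orientation: [-180.0, -0.0, 178.6]
contact_force: [-0.3, -0.3, 0.1]
gripper_width: -0.1
time_s: 1.75
tool_pos: [390.3, 272.2, 155.6]
orientation: [-179.9, -0.1, -170.1]
contact_force: [0.2, 0.2, 0.0]
gripper_width: 0.2
[390.30377542 272.16941361 155.56791067] [-1.79929548e+02 -6.31971271e-02 -1.70135306e+02]
```

View pics/w1.png

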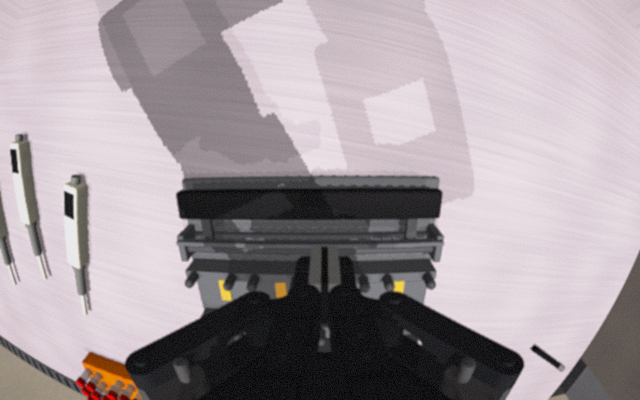

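The wrist view shows the bar spanning columns 179–441 at rows 190–218, with the fingers shut at about (322,250). I'll compute the bar centre from it.

```bash
cat >> h.py <<'E'
from scipy.spatial.transform import Rotation as Rn
def wray(px,st):
    c=camera_model('wrist');T=c['tool_from_camera']
    d=(np.array(px,float)-[c['cx'],c['cy']]);r=np.linalg.norm(d,axis=1);th=r/c['fx']
    v=np.c_[d/r[:,None]*np.sin(th)[:,None],np.cos(th)]
    R=Rn.from_euler('xyz',st['orientation'],degrees=True).as_matrix()
    o=R@T[:3,3]+st['tool_pos']; return o,(R@T[:3,:3]@v.T).T
def wonz(px,z,st):
    o,v=wray(px,st); return o+v*((z-o[2])/v[:,2])[:,None]
def crop(src,x,y,w,h,s,out):
    im=cv2.imread('pics/'+src)[y:y+h,x:x+w]
    im=cv2.resize(im,None,fx=s,fy=s,interpolation=cv2.INTER_CUBIC)
    for i in range(0,w,10):
        cv2.line(im,(i*s,0),(i*s,6),(0,0,255),1)
        if i%20==0: cv2.putText(im,str(x+i),(i*s,24),0,.4,(0,0,255),1)
    for i in range(0,h,10):
        cv2.line(im,(0,i*s),(6,i*s),(0,0,255),1)
        if i%20==0: cv2.putText(im,str(y+i),(8,i*s+4),0,.4,(0,0,255),1)
    cv2.imwrite('pics/'+out,im)
E
python3 - <<'E'
from h import *
np.set_printoptions(precision=1,suppress=True)
crop('w1.png',165,165,290,150,2,'c_w1.png')
st=read_state()
q=wonz([(180,218),(441,216),(178,192),(441,190)],42,st);print(q,(q[0]+q[1])/2)
print(wonz([(225,290),(281,290),(398,287)],12.5,st))
E
```

```text
[[434.3 141.4  42. ]
 [389.4 385.2  42. ]
 [408.2 139.   42. ]
 [365.  377.6  42. ]] [411.8 263.3  42. ]
[[530.4 182.3  12.5]
 [515.4 247.2  12.5]
 [490.2 376.7  12.5]]
```

View pics/c_w1.png

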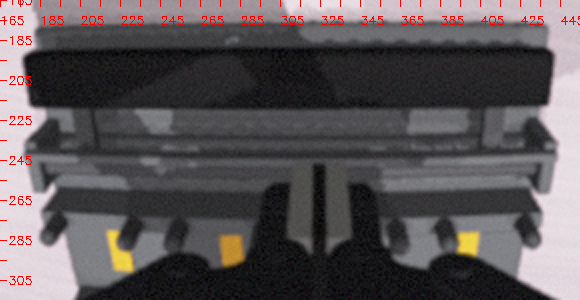

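```bash
python3 -m pendant '{"slide":[[0.3,-0.4,-2],[0.3,-0.4,-2],[0.2,-0.4,-2],[0.2,-0.3,-1.5],[0,0,-1],[0,0,-1],[0,0,-0.5],[0,0,0]],"turn":[0,0,0,0,0,0,0,0]}' 0
```

```text
time_s: 2.6
tool_pos: [399.0, 259.3, 56.0]
orientation: [-180.0, -0.0, -170.0]
contact_force: [-0.1, 0.0, 0.6]
gripper_width: -0.1
```

```bash
python3 -m pendant '{"slide":[[0.15,-0.15,-0.4],[0,0,-0.4],[0,0,0],[0,0,0],[0,0,0],[0,0,0],[0,0,0],[0,0,0]],"turn":[0,0,0,0,0,0,0,0]}' 0
python3 -m pendant '{"slide":[[0,0,-0.6],[0,0,-0.7],[0,0,-0.7],[0,0,0],[0,0,0],[0,0,0],[0,0,0],[0,0,0]],"turn":[0,0,0,0,0,0,0,0]}' 0
python3 - <<'E'
from h import *
s=read_state();print(s['contact_force'],s['tool_pos'],s['wrist_torque'])
E
```

```text
time_s: 3.4
tool_pos: [400.8, 257.6, 48.4]
orientation: [180.0, 0.0, -170.0]
contact_force: [0.7, -0.6, 0.1]
gripper_width: -0.2
time_s: 4.2
tool_pos: [399.9, 257.6, 28.4]
orientation: [180.0, -0.1, -170.0]
contact_force: [-4.2, 0.9, 8.8]
gripper_width: -0.0
[-4.2360233   0.89089793  8.75727256] [399.92248952 257.59781494  28.36054399] [0.12893424 0.60793418 0.04269546]
```

```bash
python3 - <<'E'
from h import *
save('side','s_press.png');crop('s_press.png',270,245,130,130,4,'c_sp1.png')
E
python3 -m pendant '{"slide":[[0,0,1],[0,0,2],[-0.5,-1,3],[-1,-1,3],[-1,-2,3],[0,-2,3],[0,0,0],[0,0,0]],"turn":[0,0,0,0,0,0,0,0]}' 0
python3 - <<'E'
from h import *
save('side','s_post.png');crop('s_post.png',270,245,130,130,4,'c_sp2.png')
E
```

```text
time_s: 5.05
tool_pos: [376.0, 197.5, 178.5]
orientation: [180.0, 0.1, -170.1]
contact_force: [-0.3, -0.3, -0.5]
gripper_width: -0.1
```

View pics/c_sp1.png

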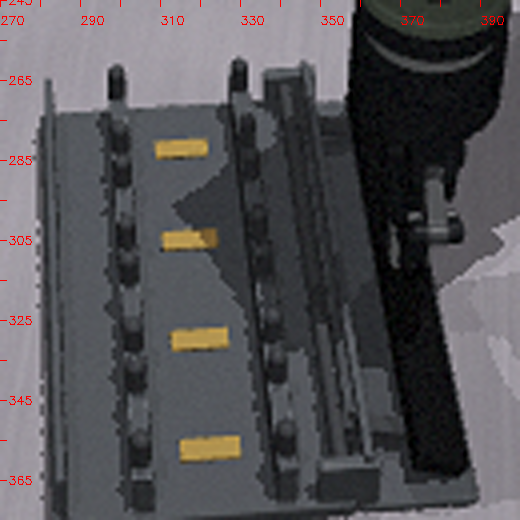

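View pics/c_sp2.png

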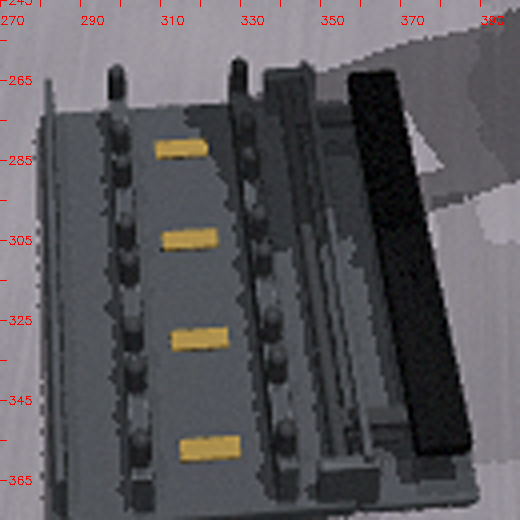

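The press registered 8.8 N. In the side view the bar's near end sat about 6 px lower and came back up after release. Next is a settled wrist picture of the stand plus a fresh top view.

```bash
python3 -m pendant '{"slide":[[-2,1,0.5],[-2,1,0.5],[-2,1,0],[-1,0,0],[0,0,0],[0,0,0],[0,0,0],[0,0,0]],"turn":[0,0,0,0,0,0,0,0]}' 0.95
python3 - <<'E'
from h import *
st=read_state();print(st['tool_pos'],st['orientation'])
save('wrist','w2.png');save('top','t2.png')
crop('w2.png',150,160,350,200,2,'c_w2.png')
crop('t2.png',280,165,135,100,5,'c_t2.png')
E
```

```text
time_s: 5.9
tool_pos: [306.5, 227.4, 188.2]
orientation: [-180.0, 0.0, -170.1]
contact_force: [0.6, 0.2, 0.4]
gripper_width: 81.3
[306.48967943 227.44510461 188.20391054] [-1.79994864e+02  1.22009343e-05 -1.70060612e+02]
```

View pics/c_w2.png

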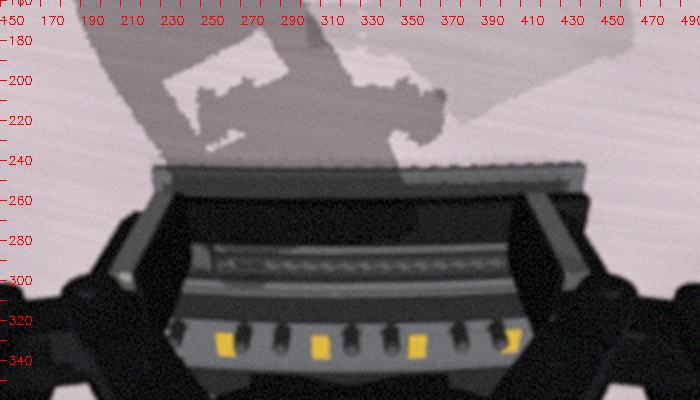

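View pics/c_t2.png

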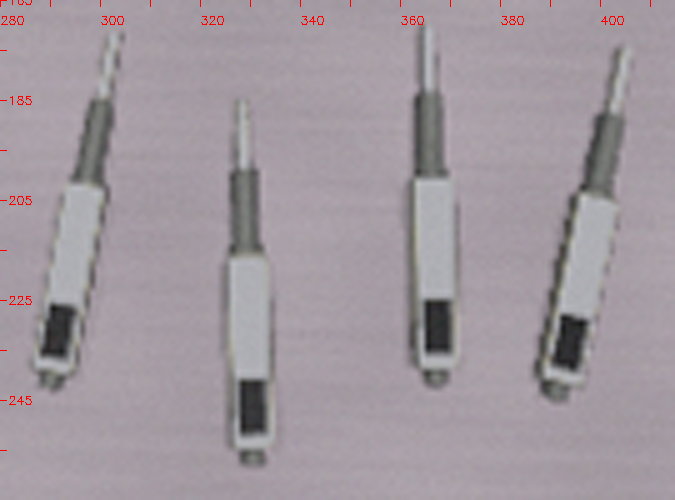

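Run:
```python
from h import *
np.set_printoptions(precision=1,suppress=True)
st=read_state()
g=wonz([(262.5,332),(310.5,333.5),(358.5,333),(406,330.5)],12.5,st);print(g)
p=wonz([(239,324),(272.5,324),(291,324),(326,324),(346,324),(379,323),(398.5,322)],61,st);print(p)
a=np.radians(10);ex=np.array([np.cos(a),np.sin(a)]);ey=np.array([-np.sin(a),np.cos(a)])
C=np.array([511.6,277.2])
for q in(g,p):
    d=q[:,:2]-C;print(np.c_[d@ex,d@ey])
t=onz('top',[(150.5,204.8),(163.5,203),(171,202),(185,200),(192.5,199),(206,197),(214,195.5),(228.5,194)],61)
print(np.c_[(t-C)@ex,(t-C)@ey])
t=onz('top',[(152,227.5),(166.5,225.5),(174,224),(188,222),(195.5,220.5),(209.5,219),(217,217.5),(231,216)],61)
print(np.c_[(t-C)@ex,(t-C)@ey])
```

```text
[[534.7 181.9  12.5]
 [523.  247.6  12.5]
 [511.6 312.4  12.5]
 [499.9 378.8  12.5]]
[[481.6 158.3  61. ]
 [471.5 197.6  61. ]
 [466.8 218.5  61. ]
 [459.3 257.6  61. ]
 [455.7 280.   61. ]
 [449.3 317.4  61. ]
 [445.4 340.1  61. ]]
[[  6.2 -97.9]
 [  6.1 -31.1]
 [  6.1  34.7]
 [  6.2 102.1]]
[[ -50.2 -111.9]
 [ -53.3  -71.5]
 [ -54.3  -50. ]
 [ -54.9  -10.2]
 [ -54.6   12.4]
 [ -54.4   50.4]
 [ -54.3   73.5]]
[[  32.   113.2]
 [  31.7   73.6]
 [  31.5   50.8]
 [  31.4    8. ]
 [  31.1  -14.9]
 [  31.2  -56.2]
 [  32.3  -80.9]
 [  30.4 -125.2]]
[[ -37.6  114.3]
 [ -38.    70.5]
 [ -36.7   47.8]
 [ -36.9    5.4]
 [ -35.7  -17.5]
 [ -37.3  -59.8]
 [ -36.1  -82.7]
 [ -37.7 -125.1]]
```

```bash
python3 -m pendant '{"slide":[[3.9,0.9,-0.1],[3.9,0.9,-0.1],[3.9,0.9,-0.1],[3.9,0.9,-0.1],[3.9,0.9,-0.1],[3.9,0.9,-0.1],[3.9,0.9,-0.1],[0,0,0]],"turn":[0,0,0,0,0,0,0,0]}' 0.95
python3 -m pendant '{"slide":[[0,0,0],[0,0,0],[0,0,0],[0,0,0],[0,0,0],[0,0,0],[0,0,0],[0,0,0]],"turn":[0,0,0,0,0,0,0,0]}' 0.95
python3 - <<'E'
from h import *
st=read_state();print(st['tool_pos'],st['orientation'])
save('wrist','w3.png')
crop('w3.png',130,40,380,280,2,'c_w3.png')
E
```

```text
time_s: 6.8
tool_pos: [583.3, 291.0, 179.6]
orientation: [180.0, 0.1, -170.1]
contact_force: [-0.3, -0.1, -0.8]
gripper_width: 80.5
time_s: 7.6
tool_pos: [578.8, 290.6, 181.4]
orientation: [180.0, 0.0, -170.0]
contact_force: [0.7, -0.9, -0.6]
gripper_width: 81.1
[578.80569937 290.58907257 181.38842678] [ 1.79995461e+02  4.85354614e-03 -1.70010723e+02]
```

View pics/c_w3.png

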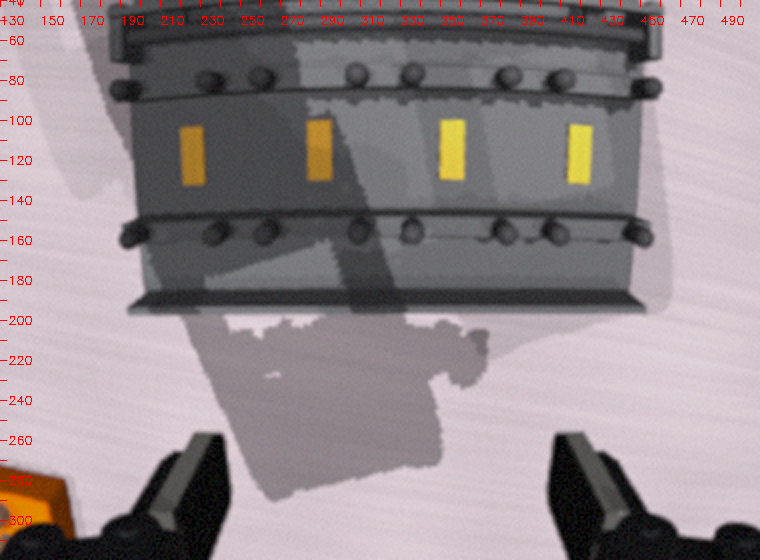

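Run:
```python
from h import *
from scipy.optimize import least_squares
np.set_printoptions(precision=1,suppress=True)
st=read_state()
g=wonz([(226,117.5),(289.75,115),(356.25,114.75),(420,116.75)],12.5,st)
n=wonz([(195,158),(236.5,156.5),(261.5,156),(309,155),(336,155.5),(383,155),(409,156),(450,158)],61,st)
f=wonz([(191,85),(233.5,81.5),(260,79.5),(308.5,77),(336,77),(385.5,78.5),(412,79.5),(455,84)],61,st)
a=np.radians(10);ex=np.array([np.cos(a),np.sin(a)]);ey=np.array([-np.sin(a),np.cos(a)])
C=np.array([511.6,277.2])
for q in(g,n,f):
    d=q[:,:2]-C;print(np.c_[d@ex,d@ey])
ys=np.array([k*66-99+s*21 for k in range(4) for s in(-1,1)])
M=np.r_[np.c_[np.zeros(4),np.arange(4)*66-99.],np.c_[35+0*ys,ys],np.c_[-35+0*ys,ys]]
Q=np.r_[g,n,f][:,:2]
def r(p):
    c,s=np.cos(p[2]),np.sin(p[2]);return (M@np.array([[c,s],[-s,c]])+p[:2]-Q).ravel()
o=least_squares(r,[*C,a],loss='soft_l1');print(o.x[:2],np.degrees(o.x[2]));print(r(o.x).reshape(-1,2))
```

```text
[[  0.8 -97.8]
 [  0.9 -31.4]
 [  0.8  34.9]
 [  0.4 101.2]]
[[  33.5 -114.9]
 [  33.4  -74.4]
 [  33.5  -51.6]
 [  33.2  -10.1]
 [  33.7   13.1]
 [  32.8   54. ]
 [  33.2   77.6]
 [  33.8  117.3]]
[[ -33.  -114.3]
 [ -32.6  -74.2]
 [ -32.8  -50.9]
 [ -33.5  -10. ]
 [ -33.5   12.8]
 [ -33.4   54.4]
 [ -34.    77.6]
 [ -33.5  118. ]]
[511.8 278.8] 10.197518251187875
[[-0.1  0.3]
 [-0.3 -0.2]
 [-0.3 -0.5]
 [-0.2 -0.7]
 [ 3.  -3. ]
 [ 2.6 -1.5]
 [ 2.2 -0.4]
 [ 2.3  0.2]
 [ 1.6  0.8]
 [ 2.1  2. ]
 [ 1.6  2.3]
 [ 0.4  4.5]
 [-0.3 -4.4]
 [-1.3 -2.6]
 [-1.3 -2. ]
 [-0.9 -0.8]
 [-1.2  0.4]
 [-1.5  0.8]
 [-1.2  1.6]
 [-2.1  3.1]]
```

```bash
python3 -m pendant '{"slide":[[-0.2,-3,0],[-0.2,-3.5,0],[-0.2,-3.5,0],[-0.2,-3.5,0],[-0.2,-3.5,0],[-0.2,-3.5,0],[-0.2,-3.5,0],[-0.2,-3.5,0]],"turn":[-1.5,-1.5,-1.5,-1.5,-1.5,-1.5,-1.5,-1.5]}' 0.95
python3 -m pendant '{"slide":[[-0.2,-3,0],[-0.2,-2.5,0],[-0.2,-2,0],[0,0,0],[0,0,0],[0,0,0],[0,0,0],[0,0,0]],"turn":[-1.5,-1.5,-1.5,-0.5,0,0,0,0]}' 0.95
python3 - <<'E'
from h import *
st=read_state();print(st['tool_pos'],st['orientation'])
save('wrist','w4.png')
E
```

```text
time_s: 8.45
tool_pos: [562.7, 14.2, 181.4]
orientation: [180.0, 0.0, 177.9]
contact_force: [0.2, -0.8, 0.6]
gripper_width: 81.1
time_s: 9.25
tool_pos: [556.9, -58.6, 181.3]
orientation: [180.0, -0.0, 173.1]
contact_force: [1.6, 0.3, 0.2]
gripper_width: 81.2
[556.90861602 -58.5866078  181.3120172 ] [ 1.79987355e+02 -2.89133028e-03  1.73064111e+02]
```

View pics/w4.png

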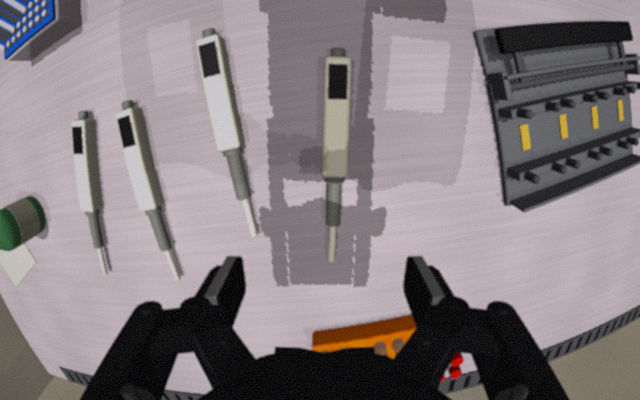

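Run:
```python
from h import *
crop('w4.png',180,20,190,190,4,'c_w4.png')
```

```text
(no output)
```

View pics/c_w4.png

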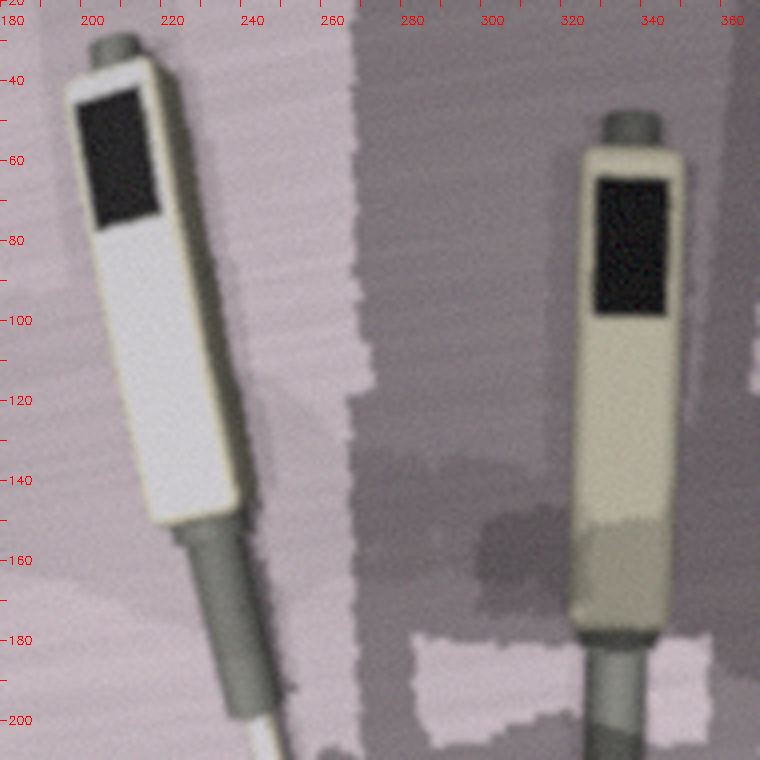

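```bash
cat >> h.py <<'E'
def pip(b,f,st,z=26,off=0):
    q=wonz([b,f],z,st)[:,:2];d=q[1]-q[0];m=q.mean(0);L=np.linalg.norm(d);psi=np.degrees(np.arctan2(d[1],d[0]))
    g=m+off*d/L;dy=(psi+180-st['orientation'][2]+180)%360-180
    print('mid',m.round(1),'L',L.round(1),'psi',psi.round(1),'| grasp',g.round(1),'slide cm',((g-st['tool_pos'][:2])/10).round(2),'turn',round(dy,1))
    return m,psi
E
python3 - <<'E'
from h import *
st=read_state()
pip((338.2,57.5),(334.3,176.5),st,off=8)
pip((207,39),(228.7,148.5),st,off=8)
E
```

```text
mid [493.2 -38.1] L 116.3 psi -8.5 | grasp [501.1 -39.3] slide cm [-5.58  1.94] turn -1.6
mid [ 451.4 -150.6] L 114.0 psi 2.9 | grasp [ 459.3 -150.2] slide cm [-9.75 -9.14] turn 9.8
```

```bash
python3 -m pendant '{"slide":[[-1.2,0.4,-2],[-1.2,0.4,-2],[-1.2,0.4,-2],[-1,0.4,-2],[-1,0.2,-0.5],[0,0,0],[0,0,0],[0,0,0]],"turn":[0,0,0,0,0,0,0,0]}' 0.95
python3 - <<'E'
from h import *
st=read_state();print(st['tool_pos'],st['orientation'])
save('wrist','w5.png')
crop('w5.png',220,20,200,285,3,'c_w5.png')
print(onz('top',[(294.7,201.8),(288.7,239.5),(327.3,215.7),(331,254.5)],26))
E
```

```text
time_s: 10.1
tool_pos: [502.4, -41.6, 97.5]
orientation: [180.0, 0.2, 173.0]
contact_force: [0.9, -0.2, -0.4]
gripper_width: 81.5
[502.37596865 -41.60670614  97.513135  ] [179.99315199   0.18329095 172.9887672 ]
[[ 549.99491526  -41.71667425]
 [ 431.90194343  -27.36238974]
 [ 509.07406574 -144.8535091 ]
 [ 389.78866275 -158.84720086]]
```

View pics/w5.png

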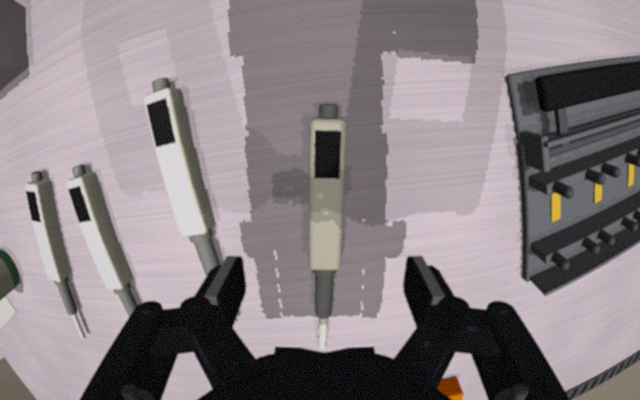

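View pics/c_w5.png

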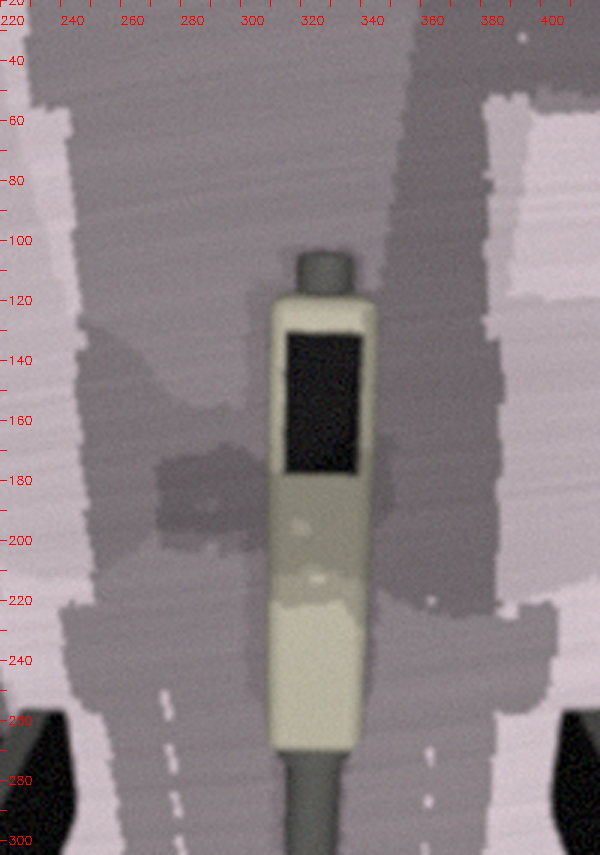

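Run:
```python
from h import *
st=read_state()
print(st['tool_pos'])
pip((327.7,121),(324,270),st,off=8)
```

```text
[502.19425986 -41.61492123  97.37242587]
mid [492.5 -38.2] L 116.4 psi -8.3 | grasp [500.5 -39.4] slide cm [-0.17  0.22] turn -1.3
```

```bash
python3 -m pendant '{"slide":[[-0.1,0.1,-1.5],[-0.1,0.1,-2],[0,0,-2],[0,0,-1.8],[0,0,-1.2],[0,0,-0.7],[0,0,0],[0,0,0]],"turn":[-0.5,-0.5,0,0,0,0,0,0]}' 0.7
python3 - <<'E'
from h import *
st=read_state();print(st['tool_pos'],st['orientation'],st['contact_force'])
E
```

```text
time_s: 10.95
tool_pos: [499.5, -39.5, 4.8]
orientation: [180.0, 0.1, 172.0]
contact_force: [0.2, 0.0, 0.1]
gripper_width: 59.9
[499.45604344 -39.48723747   4.84146877] [1.79992872e+02 6.65534933e-02 1.71989338e+02] [0.15553402 0.03500962 0.06397419]
```

```bash
Z='{"slide":[[0,0,0],[0,0,0],[0,0,0],[0,0,0],[0,0,0],[0,0,0],[0,0,0],[0,0,0]],"turn":[0,0,0,0,0,0,0,0]}'
python3 -m pendant '{"slide":[[0,0,0],[0,0,0],[0,0,0],[0,0,0],[0,0,0],[0,0,0],[0,0,0],[0,0,0]],"turn":[0,0,0,0,0,0,0,0]}' 0.29; python3 -c "
from h import *
for i in range(3):
  s=read_state();print(s['gripper_width'],s['contact_force'])
save('wrist','w6.png')"
```

```text
time_s: 11.75
tool_pos: [499.3, -39.4, 5.1]
orientation: [180.0, 0.1, 172.0]
contact_force: [0.0, -0.3, 6.2]
gripper_width: 25.6
25.647390348341418 [ 2.83216357e-03 -2.63588188e-01  6.22763587e+00]
25.647390348341418 [ 2.83216357e-03 -2.63588188e-01  6.22763587e+00]
25.647390348341418 [ 2.83216357e-03 -2.63588188e-01  6.22763587e+00]
```

View pics/w6.png

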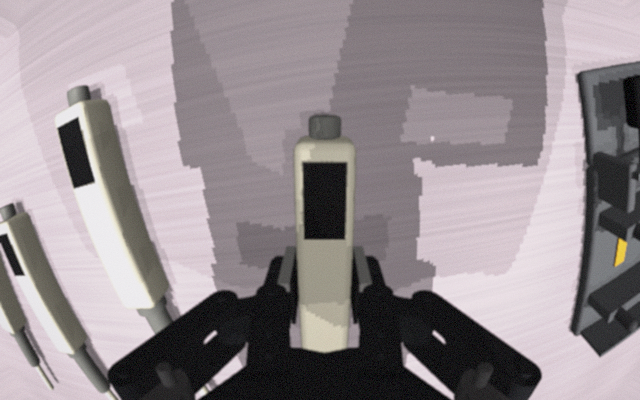

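```bash
python3 -m pendant '{"slide":[[0,0,0.1],[0,0,0.2],[0,0,0.4],[0,0,0.8],[0,0,0.5],[0,0,0],[0,0,0],[0,0,0]],"turn":[0,0,0,0,0,0,0,0]}' 0.29; python3 -c "
from h import *
s=read_state();print(s['gripper_width'],s['contact_force'],s['wrist_torque'])
save('side','s7.png');crop('s7.png',250,120,160,130,5,'c_s7.png')"
```

```text
time_s: 12.6
tool_pos: [498.7, -39.4, 24.2]
orientation: [180.0, -0.0, 172.0]
contact_force: [-0.4, -0.8, -0.9]
gripper_width: 25.3
25.298266700424684 [-0.41745657 -0.81450324 -0.93274798] [-0.0133837   0.03464159  0.05580285]
```

View pics/c_s7.png

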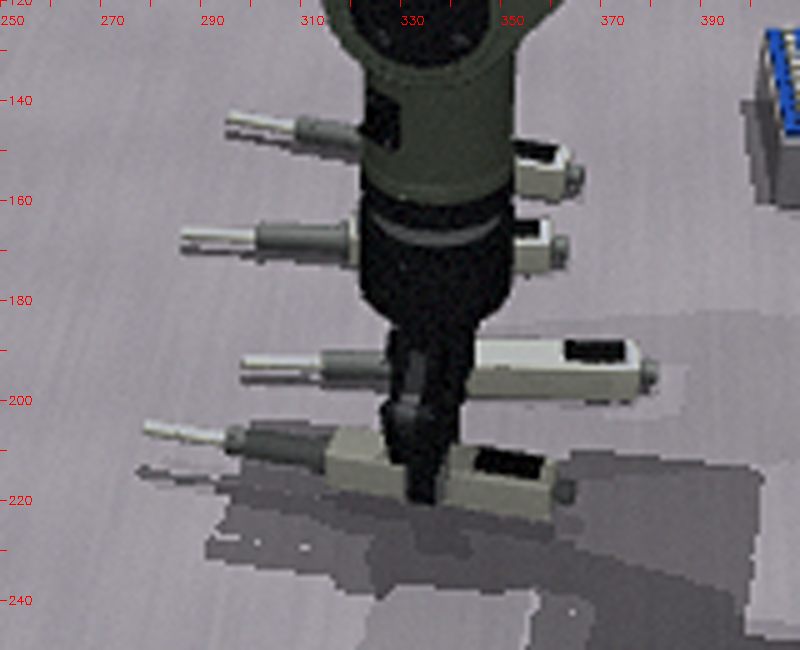

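Pipette A is held level: the side crop shows its shadow well below it. Carry it to cradle 4.

```bash
python3 -m pendant '{"slide":[[0,0.5,2],[0,1.5,2],[0,2.5,2],[0,3,1.5],[0,3,1],[0,3,0],[0,3,0],[0,3,0]],"turn":[1,1,1,1,1,1,1,1]}' 0.29
python3 -m pendant '{"slide":[[0,3,0],[0,3,0],[0,3,0],[0,3,0],[0.1,3,0],[0.1,3,0],[0.1,2,0],[0.1,1,0]],"turn":[1.3,1.3,1.3,1.3,1.3,1.3,1.3,1]}' 0.29
python3 -m pendant '{"slide":[[0,0.8,0],[0,0.4,0],[0,0,0],[0,0,0],[0,0,0],[0,0,0],[0,0,0],[0,0,0]],"turn":[0,0,0,0,0,0,0,0]}' 0.29
python3 - <<'E'
from h import *
st=read_state();print(st['tool_pos'],st['orientation'],st['contact_force'],st['gripper_width'])
save('wrist','w8.png');save('side','s8.png');save('top','t8.png')
E
```

```text
time_s: 13.45
tool_pos: [498.5, 156.8, 109.2]
orientation: [-180.0, -0.0, -180.0]
contact_force: [1.2, 0.5, -0.7]
gripper_width: 25.3
time_s: 14.25
tool_pos: [502.5, 367.2, 108.7]
orientation: [180.0, -0.0, -169.8]
contact_force: [-0.2, -1.3, -0.6]
gripper_width: 25.1
time_s: 15.05
tool_pos: [502.9, 377.5, 109.4]
orientation: [180.0, -0.0, -169.9]
contact_force: [-0.6, 0.1, -0.7]
gripper_width: 25.8
[502.85530348 377.45004817 109.3781671 ] [ 1.79995018e+02 -6.05168116e-04 -1.69921701e+02] [-0.57938873  0.07595935 -0.6647639 ] 25.78024570894523
```

View pics/w8.png

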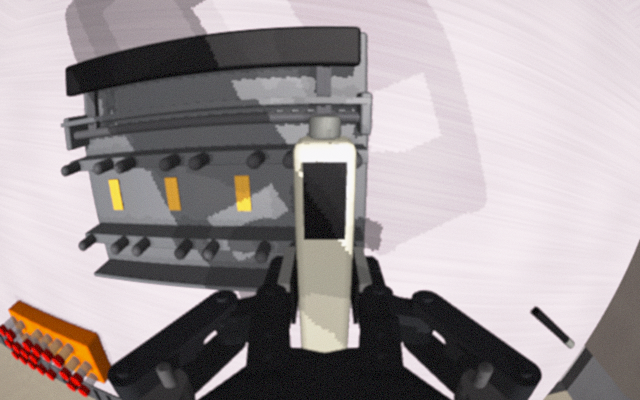

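View pics/s8.png

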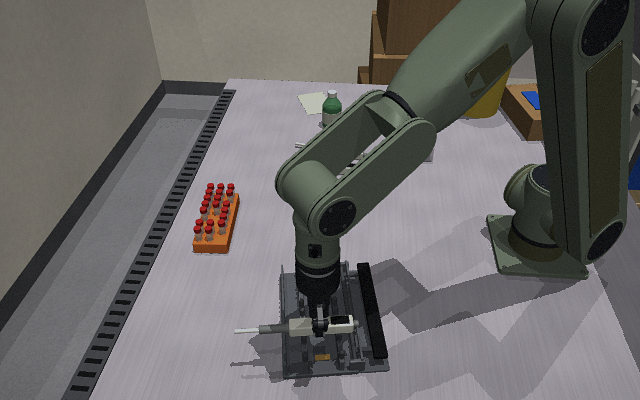

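Still held, and aligned with the jaws (handle centred at column ~325). I'll cross-check the stand from the gold marks in this view.

Run:
```python
from h import *
np.set_printoptions(precision=1,suppress=True)
st=read_state()
a=np.radians(10.1);ex=np.array([np.cos(a),np.sin(a)]);ey=np.array([-np.sin(a),np.cos(a)])
C=np.array([511.8,278.8])
g=wonz([(115.5,194.5),(172.5,194),(243,193.5)],12.5,st)[:,:2];d=g-C;print(np.c_[d@ex,d@ey])
d=st['tool_pos'][:2]-C;print(d@ex,d@ey)
crop('w8.png',60,20,320,280,2,'c_w8.png')
```

```text
[[  0.3 -99.8]
 [  0.4 -33.4]
 [  0.3  32.9]]
8.50064256710506 98.80415118324032
```

View pics/c_w8.png

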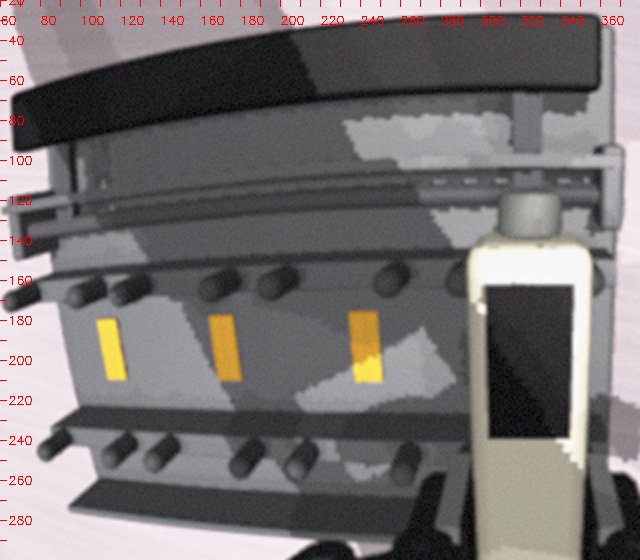

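```bash
python3 -m pendant '{"slide":[[0,0,-1],[0,0,-1.2],[0,0,-1.2],[0,0,-1.2],[0,0,-0.8],[0,0,-0.5],[0,0,-0.3],[0,0,0]],"turn":[0,0,0,0,0,0,0,0]}' 0.29
python3 -m pendant '{"slide":[[0,0,0],[0,0,-0.1],[0,0,0],[0,0,0],[0,0,0],[0,0,0],[0,0,0],[0,0,0]],"turn":[0,0,0,0,0,0,0,0]}' 0.29
```

```text
time_s: 16.0
tool_pos: [502.8, 377.6, 47.1]
orientation: [-180.0, -0.0, -169.9]
contact_force: [-0.5, 0.3, -0.2]
gripper_width: 25.3
time_s: 16.8
tool_pos: [502.8, 377.6, 46.3]
orientation: [180.0, -0.0, -169.9]
contact_force: [-0.8, -0.7, -1.3]
gripper_width: 25.2
```

```bash
python3 -m pendant '{"slide":[[0,0,-0.1],[0,0,0],[0,0,-0.1],[0,0,0],[0,0,0],[0,0,0],[0,0,0],[0,0,0]],"turn":[0,0,0,0,0,0,0,0]}' 0.29
python3 -c "
from h import *
save('side','s9.png');crop('s9.png',230,270,160,110,5,'c_s9.png')"
```

```text
time_s: 17.6
tool_pos: [502.8, 377.6, 45.1]
orientation: [180.0, 0.0, -169.9]
contact_force: [-1.6, -1.4, 5.5]
gripper_width: 25.6
```

View pics/c_s9.png

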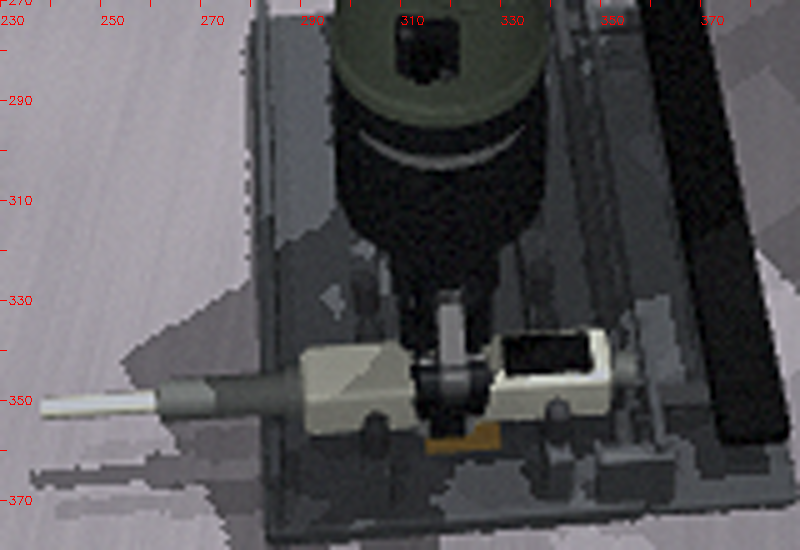

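Contact shows at 5.5 N and TCP z=45.1, as expected for a seated handle, and the side crop shows it between the posts. Release and lift.

```bash
python3 -m pendant '{"slide":[[0,0,0],[0,0,0],[0,0,0],[0,0,0],[0,0,0],[0,0,0.5],[0,0,1.5],[0,0,2.5]],"turn":[0,0,0,0,0,0,0,0]}' 0.5
python3 -m pendant '{"slide":[[0,-1,2],[0,-2,2],[0,-3,2],[0,-3,0],[0,-3,0],[0,-3,0],[0,-3.5,0],[0,-3.5,0]],"turn":[0,0,0,0,-1,-1,-1.5,-1.5]}' 0.5
python3 -m pendant '{"slide":[[0,-3.5,0],[0,-3.5,0],[0,-3.5,0],[-0.3,-3.5,0],[-0.5,-3.5,0],[-0.7,-3.5,0],[-0.7,-3,0],[-0.5,-2,0]],"turn":[-0.5,-0.5,0,0,0,0,0,0]}' 0.9
python3 - <<'E'
from h import *
st=read_state();print(st['tool_pos'],st['orientation'])
save('side','s10.png');save('top','t10.png')
crop('s10.png',230,130,170,250,3,'c_s10.png')
crop('t10.png',130,160,290,110,2,'c_t10.png')
E
```

```text
time_s: 18.45
tool_pos: [501.9, 376.9, 88.5]
orientation: [-179.9, -0.2, -169.9]
contact_force: [0.1, -0.1, 0.1]
gripper_width: 42.9
time_s: 19.25
tool_pos: [502.8, 156.4, 149.9]
orientation: [180.0, 0.1, -174.9]
contact_force: [-0.1, -0.9, -0.8]
gripper_width: 42.7
time_s: 20.05
tool_pos: [475.4, -104.3, 149.8]
orientation: [-180.0, 0.0, -176.0]
contact_force: [-0.3, 0.1, -0.2]
gripper_width: 76.7
[ 475.36883766 -104.27251806  149.8239185 ] [-1.79974250e+02  3.62015028e-02 -1.75995278e+02]
```

View pics/c_s10.png

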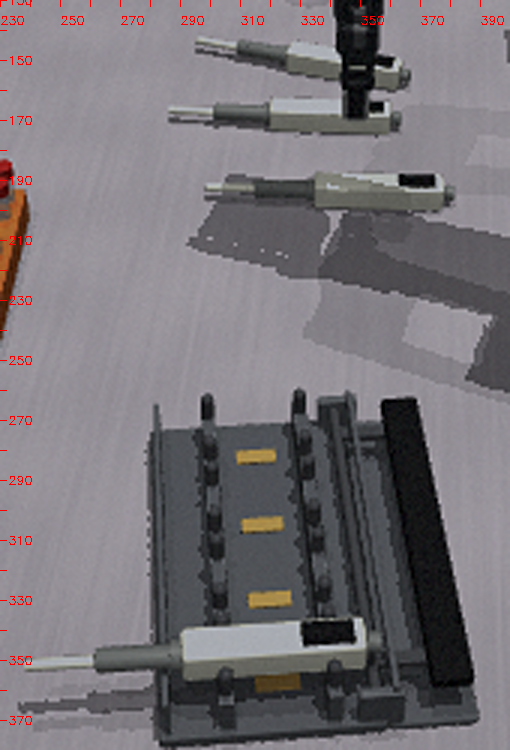

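View pics/c_t10.png

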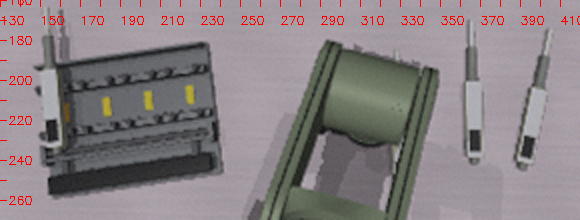

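Pipette A lies level in cradle 4, between posts and lips. Now pipette B.

```bash
python3 -m pendant '{"slide":[[-0.4,-1.2,-1.2],[-0.4,-1.2,-1.2],[-0.4,-1.2,-1.2],[-0.4,-1,-1],[0,0,-0.6],[0,0,0],[0,0,0],[0,0,0]],"turn":[0,0,0,0,0,0,0,0]}' 0.9
python3 - <<'E'
from h import *
st=read_state();print(st['tool_pos'],st['orientation'])
save('wrist','w11.png')
crop('w11.png',220,20,200,285,3,'c_w11.png')
E
```

```text
time_s: 20.95
tool_pos: [460.4, -148.1, 97.8]
orientation: [-180.0, 0.1, -175.9]
contact_force: [-0.5, -0.2, 0.9]
gripper_width: 77.1
[ 460.42725169 -148.06969822   97.83930381] [-1.79987231e+02  6.43032259e-02 -1.75876447e+02]
```

View pics/c_w11.png

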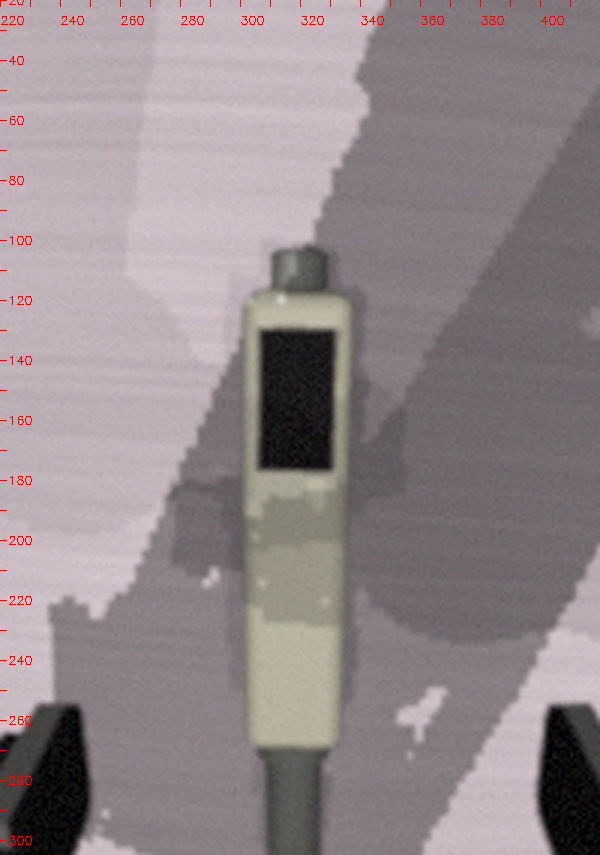

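Run:
```python
from h import *
st=read_state()
pip((319.5,118.5),(317.8,269),st,off=8)
```

```text
mid [ 449.5 -151.8] L 117.4 psi 3.1 | grasp [ 457.5 -151.4] slide cm [-0.28 -0.33] turn -1.0
```

```bash
python3 -m pendant '{"slide":[[-0.2,-0.2,-1.5],[-0.1,-0.1,-2],[0,0,-2],[0,0,-1.8],[0,0,-1.2],[0,0,-0.8],[0,0,0],[0,0,0]],"turn":[-0.5,0,0,0,0,0,0,0]}' 0.6
python3 -m pendant '{"slide":[[0,0,0],[0,0,0],[0,0,0],[0,0,0],[0,0,0],[0,0,0],[0,0,0],[0,0,0]],"turn":[0,0,0,0,0,0,0,0]}' 0.29
python3 -m pendant '{"slide":[[0,0,0.1],[0,0,0.2],[0,0,0.4],[0,0,0.8],[0,0,0.5],[0,0,0],[0,0,0],[0,0,0]],"turn":[0,0,0,0,0,0,0,0]}' 0.29
python3 -c "
from h import *
save('side','s12.png');crop('s12.png',250,120,160,130,5,'c_s12.png');save('wrist','w12.png')"
```

```text
time_s: 21.8
tool_pos: [457.3, -151.5, 4.8]
orientation: [-180.0, 0.0, -176.4]
contact_force: [-0.1, 0.8, 0.9]
gripper_width: 51.2
time_s: 22.6
tool_pos: [457.5, -151.7, 5.2]
orientation: [-180.0, 0.1, -176.4]
contact_force: [-0.7, 0.4, 6.4]
gripper_width: 25.4
time_s: 23.4
tool_pos: [456.7, -151.3, 24.2]
orientation: [180.0, -0.0, -176.4]
contact_force: [-0.4, -0.1, -1.8]
gripper_width: 25.1
```

View pics/c_s12.png

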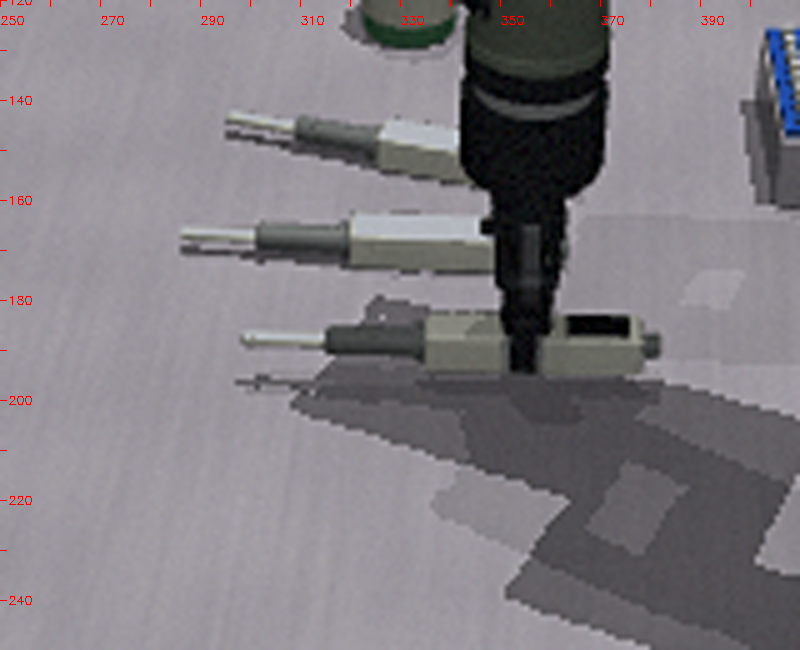

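View pics/w12.png

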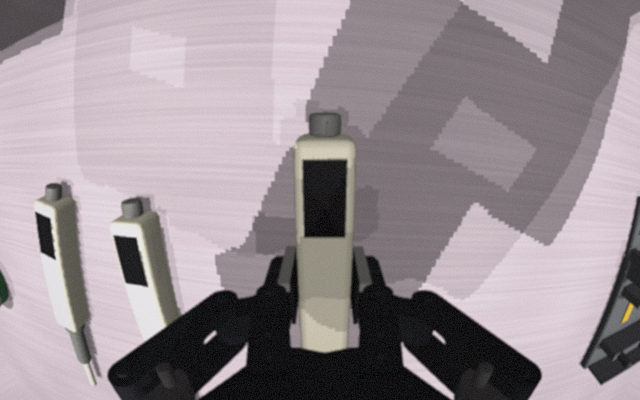

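B is held level. Carry it to cradle 3.

```bash
python3 -m pendant '{"slide":[[0.3,0.5,2],[0.3,1.5,2],[0.3,2.5,2],[0.3,3,1.5],[0.3,3.3,1],[0.3,3.5,0],[0.3,3.5,0],[0.3,3.5,0]],"turn":[0,0,0,0,0.5,0.5,0.5,0.5]}' 0.29
python3 -m pendant '{"slide":[[0.4,3.5,0],[0.4,3.5,0],[0.4,3.5,0],[0.4,3.5,0],[0.4,3.5,0],[0.4,3.5,0],[0.4,2.5,0],[0.4,1.2,0]],"turn":[0.6,0.6,0.6,0.6,0.6,0.6,0.6,0.3]}' 0.29
python3 -m pendant '{"slide":[[0.2,0.4,0],[0,0,0],[0,0,0],[0,0,0],[0,0,0],[0,0,0],[0,0,0],[0,0,0]],"turn":[0,0,0,0,0,0,0,0]}' 0.29
python3 - <<'E'
from h import *
np.set_printoptions(precision=1,suppress=True)
a=np.radians(10.1);ex=np.array([np.cos(a),np.sin(a)]);ey=np.array([-np.sin(a),np.cos(a)])
st=read_state();d=st['tool_pos'][:2]-[511.8,278.8];print(d@ex,d@ey,st['orientation'])
save('wrist','w13.png')
E
```

```text
time_s: 24.3
tool_pos: [480.6, 63.0, 109.3]
orientation: [180.0, -0.0, -174.4]
contact_force: [0.8, -0.6, -1.0]
gripper_width: 25.2
time_s: 25.1
tool_pos: [512.7, 310.6, 108.8]
orientation: [180.0, -0.0, -169.8]
contact_force: [0.2, -1.0, -1.3]
gripper_width: 25.8
time_s: 25.9
tool_pos: [514.8, 312.5, 109.4]
orientation: [180.0, 0.0, -169.9]
contact_force: [0.9, 1.1, -1.6]
gripper_width: 25.7
8.9001750108477 32.66720628001316 [ 180.     0.  -169.9]
```

View pics/w13.png

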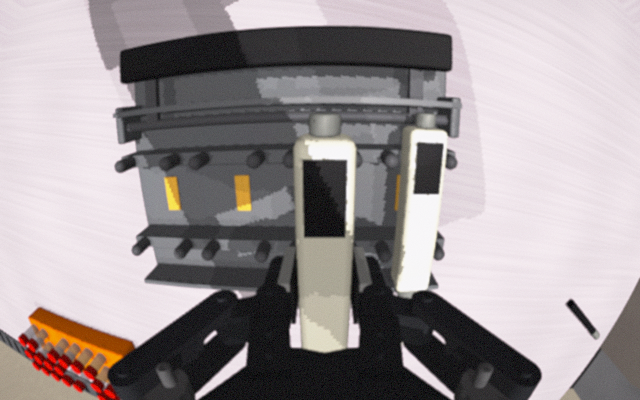

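The wrist view shows B over cradle 3 (TCP at stand x 8.9, y 32.7 mm) and A undisturbed at columns 400–445. Lower and release.

```bash
python3 -m pendant '{"slide":[[0,0,-1],[0,0,-1.2],[0,0,-1.2],[0,0,-1.2],[0,0,-0.8],[0,0,-0.5],[0,0,-0.3],[0,0,0]],"turn":[0,0,0,0,0,0,0,0]}' 0.29
python3 -m pendant '{"slide":[[0,0,-0.1],[0,0,0],[0,0,-0.1],[0,0,0],[0,0,-0.1],[0,0,0],[0,0,0],[0,0,0]],"turn":[0,0,0,0,0,0,0,0]}' 0.29
```

```text
time_s: 26.75
tool_pos: [514.8, 312.6, 47.1]
orientation: [-180.0, -0.0, -169.9]
contact_force: [-0.1, -0.2, -1.4]
gripper_width: 25.8
time_s: 27.55
tool_pos: [514.9, 312.7, 45.2]
orientation: [180.0, 0.0, -169.9]
contact_force: [-2.2, -1.2, 5.9]
gripper_width: 25.4
```

```bash
python3 -m pendant '{"slide":[[0,0,0],[0,0,0],[0,0,0],[0,0,0],[0,0,0],[0,0,0.5],[0,0,1.5],[0,0,2.5]],"turn":[0,0,0,0,0,0,0,0]}' 0.5
python3 -m pendant '{"slide":[[0,-1,2],[0,-2,2],[0,-3,2],[0,-3.5,0],[0,-3.5,0],[0,-3.5,0],[0,-3.5,0],[0,-3.5,0]],"turn":[0,0,0,0,-1,-1,-1,-1]}' 0.5
python3 -m pendant '{"slide":[[0,-3.5,0],[0,-3.5,0],[0,-3.5,0],[0,-3.5,0],[0,-3.5,0],[0,-3.5,0],[0,-3,0],[0,-2,0]],"turn":[-0.5,-0.5,-0.5,0,0,0,0,0]}' 0.9
python3 -m pendant '{"slide":[[0,-1.5,0],[0,-1,0],[0,0,0],[0,0,0],[0,0,0],[0,0,0],[0,0,0],[0,0,0]],"turn":[0,0,0,0,0,0,0,0]}' 0.9
python3 - <<'E'
from h import *
st=read_state();print(st['tool_pos'],st['orientation'])
save('side','s14.png');save('wrist','w14.png')
crop('s14.png',230,130,170,250,3,'c_s14.png')
E
```

```text
time_s: 28.35
tool_pos: [513.8, 312.0, 88.6]
orientation: [-179.9, -0.2, -169.9]
contact_force: [0.2, -0.8, -0.2]
gripper_width: 42.5
time_s: 29.15
tool_pos: [514.7, 76.3, 149.8]
orientation: [180.0, 0.0, -173.9]
contact_force: [0.7, 0.1, -0.2]
gripper_width: 42.9
time_s: 29.95
tool_pos: [514.8, -184.5, 149.8]
orientation: [-180.0, 0.0, -175.5]
contact_force: [-0.2, 0.0, 0.0]
gripper_width: 76.8
time_s: 30.75
tool_pos: [514.9, -207.1, 149.4]
orientation: [180.0, 0.0, -175.4]
contact_force: [-0.3, -0.7, 0.3]
gripper_width: 77.0
[ 514.87866078 -207.05383237  149.37830903] [ 1.79992211e+02  1.65913532e-03 -1.75381082e+02]
```

View pics/c_s14.png

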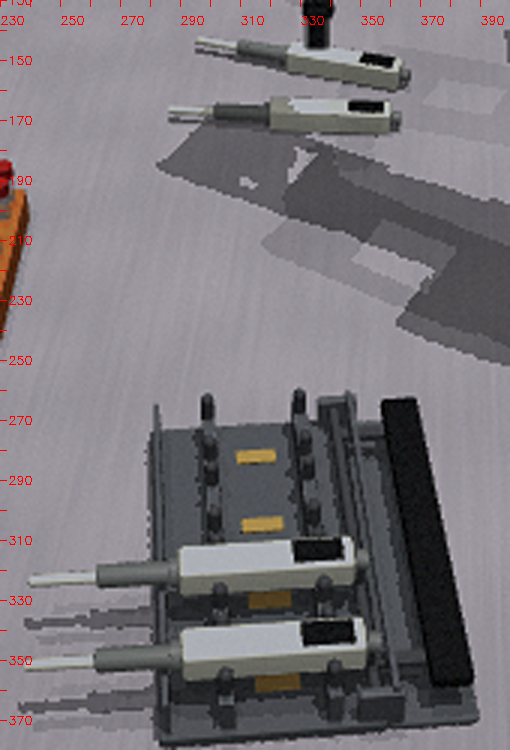

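View pics/w14.png

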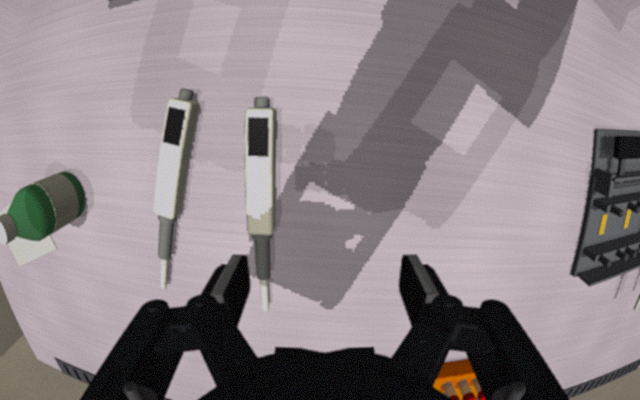

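Both docked pipettes sit level. In the wrist view, C runs from about (260,109) to (261.5,235) and D sits left of it.

Run:
```python
from h import *
st=read_state()
pip((260,108.5),(261.3,235.5),st,off=8)
pip((180,97),(164.5,217),st,off=8)
```

```text
mid [ 502.4 -264.8] L 118.8 psi 2.0 | grasp [ 510.4 -264.5] slide cm [-0.45 -5.73] turn -2.6
mid [ 492.8 -354.5] L 120.8 psi -10.8 | grasp [ 500.7 -356. ] slide cm [ -1.42 -14.87] turn -15.4
```

```bash
python3 -m pendant '{"slide":[[-0.1,-1.5,-1.2],[-0.1,-1.5,-1.2],[-0.1,-1.4,-1.2],[-0.1,-1.3,-1],[0,0,-0.6],[0,0,0],[0,0,0],[0,0,0]],"turn":[-0.5,-0.5,-0.5,-0.5,0,0,0,0]}' 0.9
python3 - <<'E'
from h import *
st=read_state();print(st['tool_pos'],st['orientation'])
save('wrist','w15.png')
crop('w15.png',220,20,200,285,3,'c_w15.png')
E
```

```text
time_s: 31.65
tool_pos: [511.2, -264.1, 97.9]
orientation: [-180.0, 0.0, -177.4]
contact_force: [-0.1, 0.3, 0.6]
gripper_width: 76.7
[ 511.21359172 -264.12036864   97.86413726] [-1.79982091e+02  4.93535676e-02 -1.77374337e+02]
```

View pics/c_w15.png

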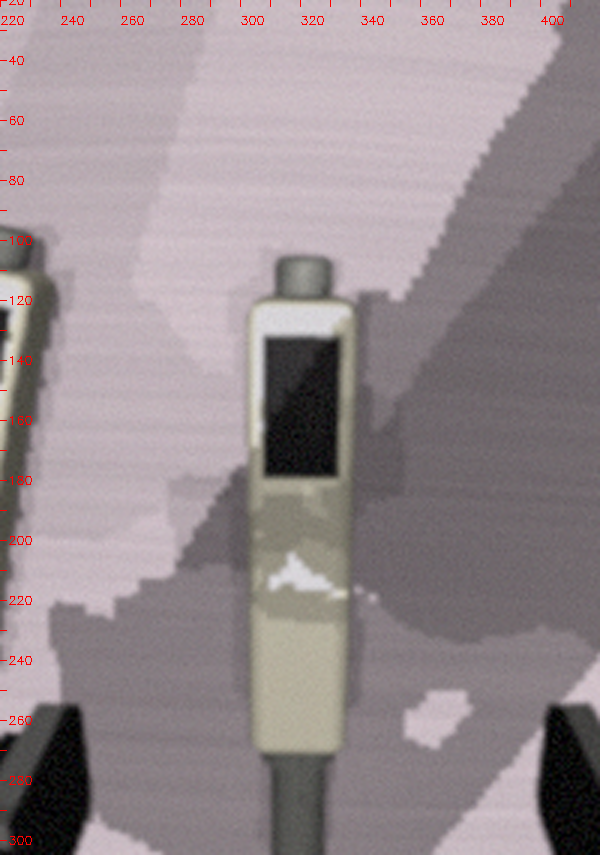

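Run:
```python
from h import *
st=read_state()
pip((320.7,119.5),(319.3,270.5),st,off=8)
```

```text
mid [ 501.3 -266.5] L 118.1 psi 1.8 | grasp [ 509.3 -266.3] slide cm [-0.19 -0.22] turn -0.8
```

```bash
python3 -m pendant '{"slide":[[-0.1,-0.1,-1.5],[-0.1,-0.1,-2],[0,0,-2],[0,0,-1.8],[0,0,-1.2],[0,0,-0.8],[0,0,0],[0,0,0]],"turn":[-0.5,0,0,0,0,0,0,0]}' 0.6
python3 -m pendant '{"slide":[[0,0,0],[0,0,0],[0,0,0],[0,0,0],[0,0,0],[0,0,0],[0,0,0],[0,0,0]],"turn":[0,0,0,0,0,0,0,0]}' 0.29
python3 -m pendant '{"slide":[[0,0,0.1],[0,0,0.2],[0,0,0.4],[0,0,0.8],[0,0,0.5],[0,0,0],[0,0,0],[0,0,0]],"turn":[0,0,0,0,0,0,0,0]}' 0.29
python3 -c "
from h import *
save('side','s16.png');crop('s16.png',250,120,160,130,5,'c_s16.png');save('wrist','w16.png')"
```

```text
time_s: 32.5
tool_pos: [509.3, -266.6, 4.9]
orientation: [-180.0, 0.1, -177.9]
contact_force: [0.9, 0.4, 0.4]
gripper_width: 51.4
time_s: 33.3
tool_pos: [509.5, -266.8, 5.3]
orientation: [-179.9, 0.1, -177.9]
contact_force: [-0.3, 0.6, 5.4]
gripper_width: 25.3
time_s: 34.1
tool_pos: [508.7, -266.3, 24.2]
orientation: [180.0, -0.0, -177.9]
contact_force: [-0.9, -0.6, -2.0]
gripper_width: 25.7
```

View pics/c_s16.png

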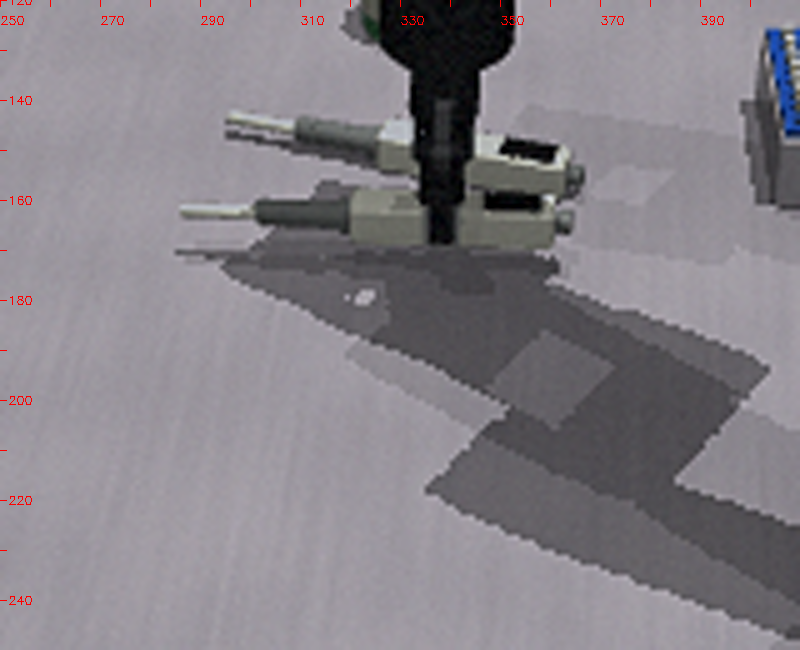

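View pics/w16.png

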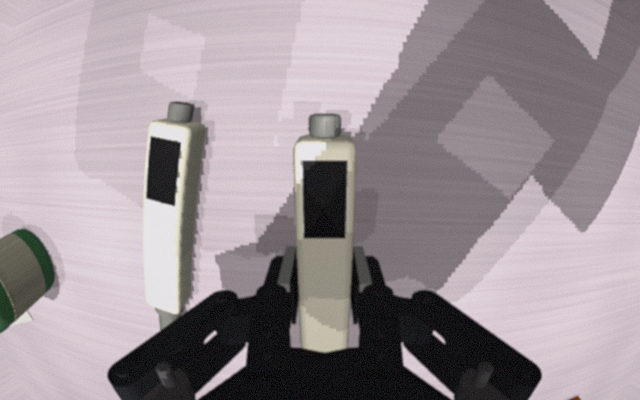

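C is held level. Carry it to cradle 2.

```bash
python3 -m pendant '{"slide":[[0.1,0.5,2],[0.1,1.5,2],[0.1,2.5,2],[0.1,3.3,1.5],[0.1,3.6,1],[0.1,3.8,0],[0.1,3.8,0],[0.1,3.8,0]],"turn":[0,0,0,0,0.5,0.5,0.5,0.5]}' 0.29
python3 -m pendant '{"slide":[[0.1,3.8,0],[0.1,3.8,0],[0.1,3.8,0],[0.1,3.8,0],[0.1,3.8,0],[0.1,3.8,0],[0.1,2.8,0],[0.1,1.5,0]],"turn":[0.8,0.8,0.8,0.8,0.8,0.8,0.8,0.4]}' 0.29
python3 -m pendant '{"slide":[[0.1,1,0],[0,0.4,0],[0,0,0],[0,0,0],[0,0,0],[0,0,0],[0,0,0],[0,0,0]],"turn":[0,0,0,0,0,0,0,0]}' 0.29
cat >> h.py <<'E'
def stand():
    a=np.radians(10.1);ex=np.array([np.cos(a),np.sin(a)]);ey=np.array([-np.sin(a),np.cos(a)])
    st=read_state();d=st['tool_pos'][:2]-[511.8,278.8];print(d@ex,d@ey,st['orientation'])
E
python3 -c "
from h import *
stand()
save('wrist','w17.png')"
```

```text
time_s: 35.0
tool_pos: [516.6, -37.0, 109.4]
orientation: [180.0, 0.0, -175.9]
contact_force: [0.4, -0.7, -0.0]
gripper_width: 25.3
time_s: 35.8
tool_pos: [524.6, 234.8, 109.1]
orientation: [180.0, -0.0, -169.8]
contact_force: [-0.7, -0.2, -0.6]
gripper_width: 25.7
time_s: 36.6
tool_pos: [525.8, 246.4, 109.4]
orientation: [180.0, 0.0, -169.9]
contact_force: [-0.2, 0.7, -1.0]
gripper_width: 25.1
8.143931726115376 -34.39692373937604 [ 1.79998026e+02  3.13998043e-05 -1.69927557e+02]
```

View pics/w17.png

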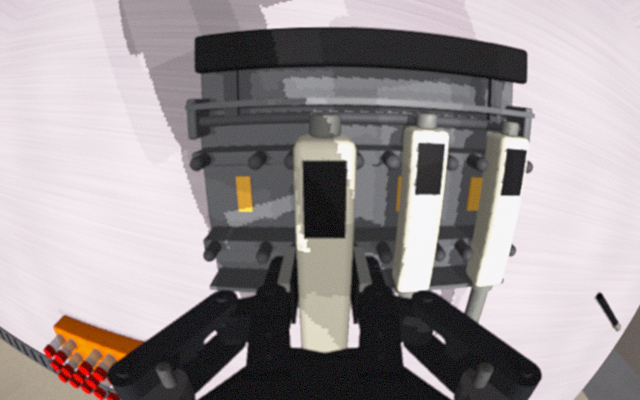

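C is over cradle 2, 1.4 mm low in y. I'll correct that while lowering.

```bash
python3 -m pendant '{"slide":[[0,0.14,-1],[0,0,-1.2],[0,0,-1.2],[0,0,-1.2],[0,0,-0.8],[0,0,-0.5],[0,0,-0.3],[0,0,0]],"turn":[0,0,0,0,0,0,0,0]}' 0.29
python3 -m pendant '{"slide":[[0,0,-0.1],[0,0,0],[0,0,-0.1],[0,0,0],[0,0,-0.1],[0,0,0],[0,0,0],[0,0,0]],"turn":[0,0,0,0,0,0,0,0]}' 0.29;python3 -c "
from h import *
stand()"
```

```text
time_s: 37.45
tool_pos: [525.8, 248.0, 47.0]
orientation: [180.0, -0.0, -169.9]
contact_force: [-0.3, 0.7, 0.5]
gripper_width: 25.4
time_s: 38.25
tool_pos: [525.9, 248.0, 45.2]
orientation: [180.0, 0.0, -169.9]
contact_force: [-1.3, -0.6, 4.9]
gripper_width: 25.4
8.502110755971502 -32.75106346202449 [ 1.79986788e+02  3.37164853e-02 -1.69908640e+02]
```

```bash
python3 -m pendant '{"slide":[[0,0,0],[0,0,0],[0,0,0],[0,0,0],[0,0,0],[0,0,0.5],[0,0,1.5],[0,0,2.5]],"turn":[0,0,0,0,0,0,0,0]}' 0.5
python3 -m pendant '{"slide":[[0,-1,2],[0,-2,2],[0,-3,2],[0,-3.5,0],[0,-3.8,0],[0,-3.8,0],[0,-3.8,0],[0,-3.8,0]],"turn":[0,0,0,0,-1.5,-1.5,-1.5,-1.5]}' 0.5
python3 -m pendant '{"slide":[[0,-3.8,0],[0,-3.8,0],[0,-3.8,0],[0,-3.8,0],[-0.3,-3.8,0],[-0.3,-3.8,0],[-0.3,-3.8,0],[-0.3,-3.2,0]],"turn":[-1.5,-1.5,-1.5,-1.5,-1.5,-1.5,-1.5,-1.5]}' 0.9
python3 -m pendant '{"slide":[[-0.3,-2.5,0],[-0.3,-1.5,0],[0,0,0],[0,0,0],[0,0,0],[0,0,0],[0,0,0],[0,0,0]],"turn":[-1.5,-1,0,0,0,0,0,0]}' 0.9
python3 - <<'E'
from h import *
st=read_state();print(st['tool_pos'],st['orientation'])
save('side','s18.png');save('wrist','w18.png')
crop('s18.png',230,130,170,250,3,'c_s18.png')
E
```

```text
time_s: 39.05
tool_pos: [524.8, 247.5, 88.7]
orientation: [-180.0, -0.2, -169.9]
contact_force: [0.0, 0.8, -0.4]
gripper_width: 42.9
time_s: 39.85
tool_pos: [525.7, -0.5, 149.8]
orientation: [-180.0, 0.0, -176.0]
contact_force: [-0.4, -0.3, -0.5]
gripper_width: 42.9
time_s: 40.65
tool_pos: [513.5, -299.1, 149.7]
orientation: [-180.0, 0.0, 172.0]
contact_force: [0.5, 0.7, 0.3]
gripper_width: 76.8
time_s: 41.45
tool_pos: [508.0, -336.4, 149.4]
orientation: [180.0, 0.0, 169.6]
contact_force: [-0.7, -0.0, -0.3]
gripper_width: 76.8
[ 508.00880604 -336.43017679  149.43535893] [1.79991386e+02 1.82938872e-03 1.69635616e+02]
```

View pics/c_s18.png

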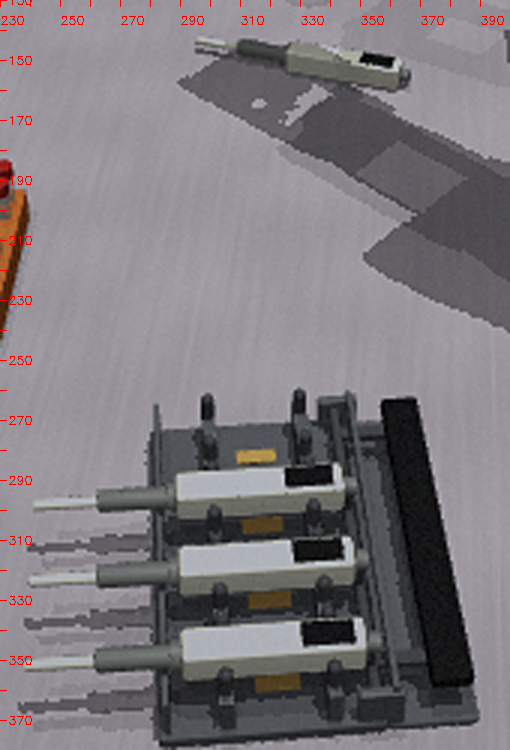

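View pics/w18.png

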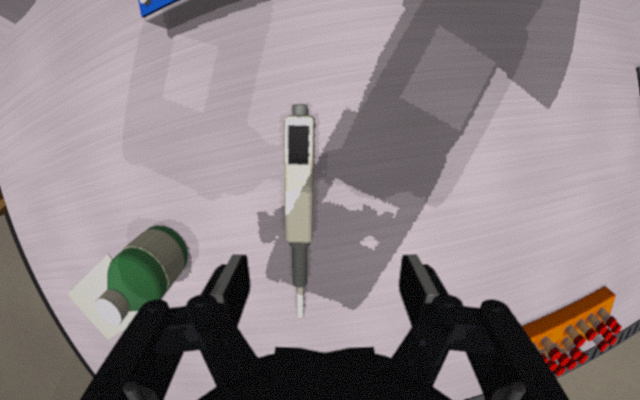

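Three are docked and level. D is at about (300,116) to (298.5,241), with the bottle clear to the left.

Run:
```python
from h import *
st=read_state()
pip((300,116),(298.7,241),st,off=8)
print(onz('top',[(454,206)],60))
```

```text
mid [ 493.3 -355.8] L 116.7 psi -12.3 | grasp [ 501.1 -357.5] slide cm [-0.68 -2.08] turn -1.9
[[ 545.70437253 -527.38569115]]
```

```bash
python3 -m pendant '{"slide":[[-0.2,-0.5,-1.2],[-0.2,-0.5,-1.2],[-0.2,-0.5,-1.2],[-0.1,-0.5,-1],[0,0,-0.6],[0,0,0],[0,0,0],[0,0,0]],"turn":[-0.5,-0.5,0,0,0,0,0,0]}' 0.9
python3 - <<'E'
from h import *
st=read_state();print(st['tool_pos'],st['orientation'])
save('wrist','w19.png')
crop('w19.png',220,20,200,285,3,'c_w19.png')
E
```

```text
time_s: 42.35
tool_pos: [501.2, -357.1, 97.9]
orientation: [-180.0, 0.1, 168.6]
contact_force: [0.0, -0.9, 1.1]
gripper_width: 76.8
[ 501.24308642 -357.10512359   97.88020623] [-1.79980018e+02  6.15145436e-02  1.68598381e+02]
```

View pics/c_w19.png

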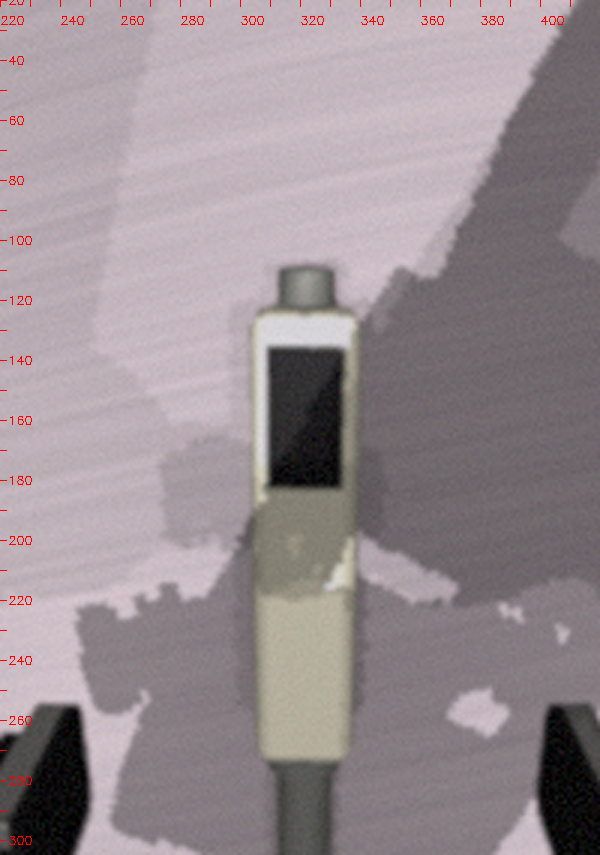

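```bash
python3 - <<'E'
from h import *
st=read_state()
pip((322,123.5),(321.3,273),st,off=8)
E
python3 -m pendant '{"slide":[[-0.1,-0.1,-1.5],[-0.1,0,-2],[0,0,-2],[0,0,-1.8],[0,0,-1.2],[0,0,-0.8],[0,0,0],[0,0,0]],"turn":[-0.5,0,0,0,0,0,0,0]}' 0.6
```

```text
mid [ 493.5 -356.5] L 117.7 psi -11.8 | grasp [ 501.3 -358.1] slide cm [ 0.01 -0.11] turn -0.5
time_s: 43.2
tool_pos: [499.3, -358.3, 4.9]
orientation: [-180.0, 0.1, 168.1]
contact_force: [-0.4, -1.4, 0.6]
gripper_width: 51.2
```

```bash
python3 -m pendant '{"slide":[[0,0,0],[0,0,0],[0,0,0],[0,0,0],[0,0,0],[0,0,0],[0,0,0],[0,0,0]],"turn":[0,0,0,0,0,0,0,0]}' 0.29
python3 -m pendant '{"slide":[[0,0,0.1],[0,0,0.2],[0,0,0.4],[0,0,0.8],[0,0,0.5],[0,0,0],[0,0,0],[0,0,0]],"turn":[0,0,0,0,0,0,0,0]}' 0.29
python3 -c "
from h import *
save('side','s20.png');crop('s20.png',250,100,160,130,5,'c_s20.png');save('wrist','w20.png')"
```

```text
time_s: 44.0
tool_pos: [499.4, -358.4, 5.3]
orientation: [-180.0, 0.1, 168.1]
contact_force: [-0.3, 0.4, 6.3]
gripper_width: 25.4
time_s: 44.8
tool_pos: [498.6, -357.9, 24.2]
orientation: [180.0, -0.0, 168.1]
contact_force: [0.5, 0.1, -1.9]
gripper_width: 25.3
```

View pics/c_s20.png

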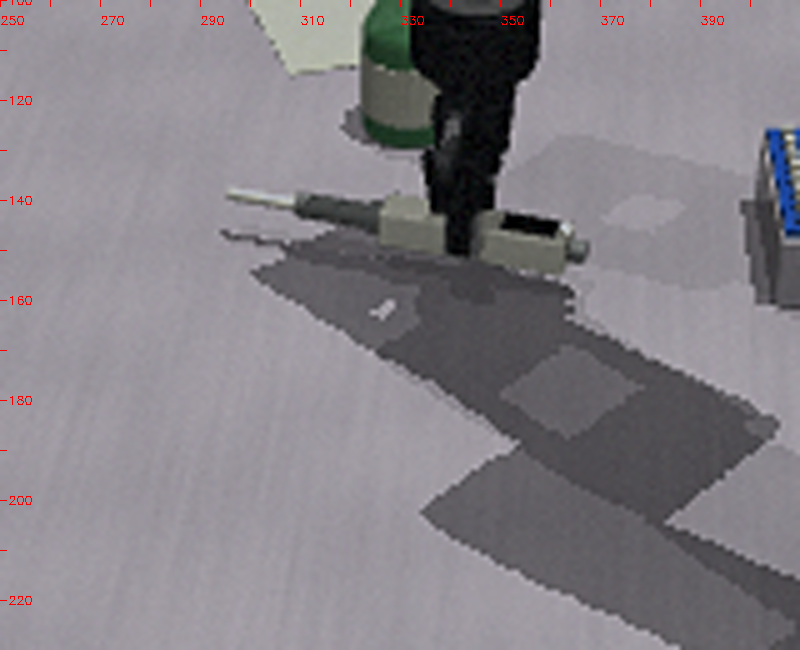

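View pics/w20.png

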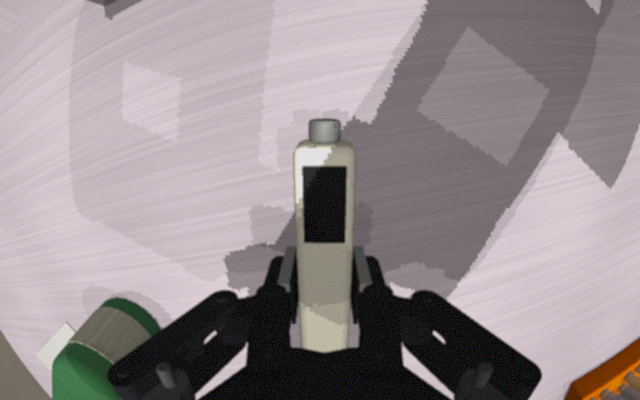

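D is held. Carry it to cradle 1.

```bash
python3 -m pendant '{"slide":[[0.2,0.5,2],[0.2,1.5,2],[0.2,2.5,2],[0.2,3.5,1.5],[0.2,3.8,1],[0.2,4,0],[0.2,4,0],[0.2,4,0]],"turn":[1.1,1.1,1.1,1.1,1.1,1.1,1.1,1.1]}' 0.29
python3 -m pendant '{"slide":[[0.2,4,0],[0.2,4,0],[0.2,4,0],[0.2,4,0],[0.2,4,0],[0.2,4,0],[0.2,3,0],[0.2,1.7,0]],"turn":[1.6,1.6,1.6,1.6,1.6,1.6,1.6,1]}' 0.29
python3 -m pendant '{"slide":[[0.3,1,0],[0.2,0.5,0],[0,0,0],[0,0,0],[0,0,0],[0,0,0],[0,0,0],[0,0,0]],"turn":[1,0,0,0,0,0,0,0]}' 0.29
python3 -c "
from h import *
stand()
save('wrist','w21.png')"
```

```text
time_s: 45.7
tool_pos: [514.6, -118.5, 109.4]
orientation: [180.0, 0.0, 176.9]
contact_force: [-0.1, 0.2, -0.7]
gripper_width: 25.2
time_s: 46.5
tool_pos: [530.7, 169.2, 109.2]
orientation: [180.0, -0.0, -170.7]
contact_force: [0.1, -0.6, -1.1]
gripper_width: 25.4
time_s: 47.3
tool_pos: [535.8, 181.7, 109.4]
orientation: [180.0, 0.0, -169.9]
contact_force: [-0.9, 0.6, -0.7]
gripper_width: 25.4
6.634448694694216 -99.7682024803565 [ 1.79996833e+02  7.30111513e-04 -1.69932729e+02]
```

View pics/w21.png

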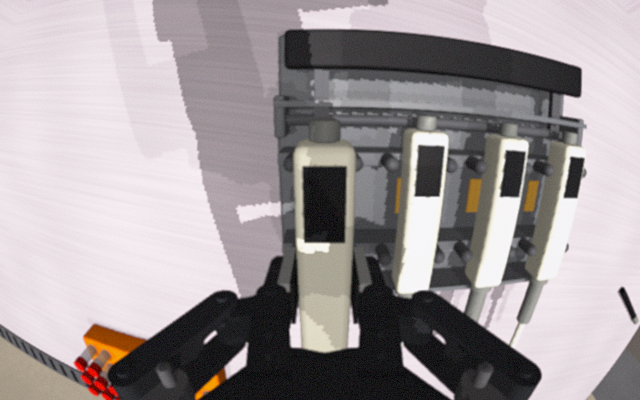

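D is aligned over cradle 1. Lower it.

```bash
python3 -m pendant '{"slide":[[0,0.07,-1],[0,0,-1.2],[0,0,-1.2],[0,0,-1.2],[0,0,-0.8],[0,0,-0.5],[0,0,-0.3],[0,0,0]],"turn":[0,0,0,0,0,0,0,0]}' 0.29
python3 -m pendant '{"slide":[[0,0,-0.1],[0,0,0],[0,0,-0.1],[0,0,0],[0,0,-0.1],[0,0,0],[0,0,0],[0,0,0]],"turn":[0,0,0,0,0,0,0,0]}' 0.29;python3 -c "
from h import *
stand()"
```

```text
time_s: 48.15
tool_pos: [535.8, 182.7, 47.0]
orientation: [180.0, -0.0, -169.9]
contact_force: [0.2, -0.2, -1.6]
gripper_width: 25.6
time_s: 48.95
tool_pos: [535.9, 182.7, 45.3]
orientation: [180.0, 0.0, -169.9]
contact_force: [-1.6, -0.9, 5.1]
gripper_width: 25.0
6.906157703485715 -98.79776649663631 [ 1.79989920e+02  3.67930786e-02 -1.69908677e+02]
```

```bash
python3 -m pendant '{"slide":[[0,0,0],[0,0,0],[0,0,0],[0,0,0],[0,0,0],[0,0,0.5],[0,0,1.5],[0,0,2.5]],"turn":[0,0,0,0,0,0,0,0]}' 0.5
python3 -m pendant '{"slide":[[-1,0.5,2.5],[-2,1,2.5],[-3,1.5,1],[-3,2,0],[-3,2,0],[-3,1,0],[-2,0,0],[-1,0,0]],"turn":[0,0,0,0,0,0,0,0]}' 0.5
python3 -m pendant '{"slide":[[0,0,0],[0,0,0],[0,0,0],[0,0,0],[0,0,0],[0,0,0],[0,0,0],[0,0,0]],"turn":[0,0,0,0,0,0,0,0]}' 0
python3 - <<'E'
from h import *
stand()
save('side','s22.png');save('wrist','w22.png');save('top','t22.png')
crop('s22.png',220,250,180,130,4,'c_s22.png')
crop('t22.png',130,140,130,130,5,'c_t22.png')
E
```

```text
time_s: 49.75
tool_pos: [534.7, 182.3, 88.7]
orientation: [-180.0, -0.2, -169.9]
contact_force: [0.3, -0.2, -0.2]
gripper_width: 42.7
time_s: 50.55
tool_pos: [354.1, 262.7, 149.6]
orientation: [180.0, -0.0, -169.8]
contact_force: [-0.7, -0.1, -0.6]
gripper_width: 42.5
time_s: 51.35
tool_pos: [355.9, 262.7, 149.3]
orientation: [180.0, -0.0, -169.9]
contact_force: [-0.2, -0.5, 0.1]
gripper_width: -0.1
-156.33187005739538 11.501162550006525 [ 1.79996774e+02 -3.97372680e-03 -1.69910833e+02]
```

View pics/c_s22.png

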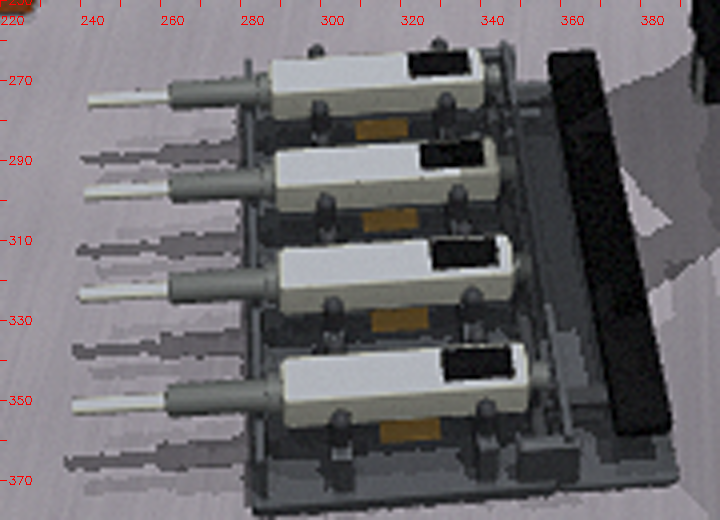

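View pics/c_t22.png

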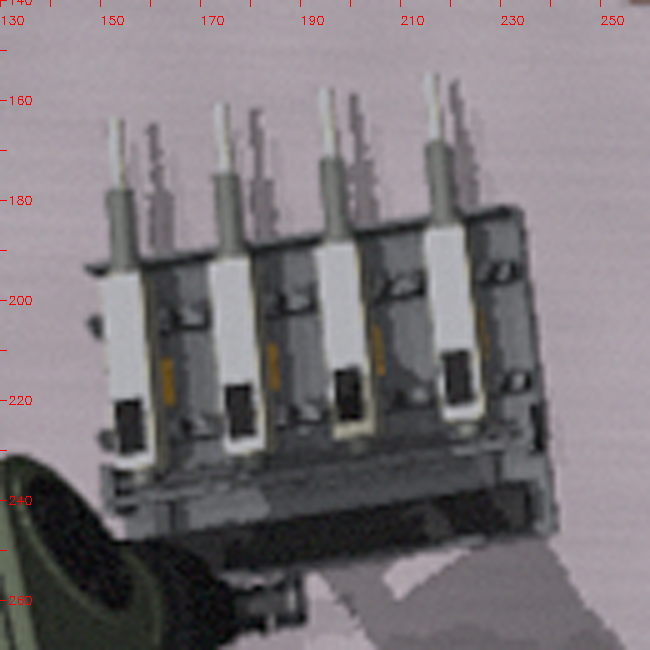

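View pics/w22.png

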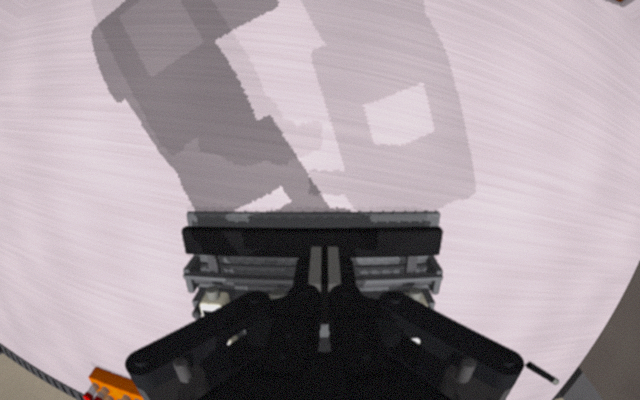

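All four lie level in their own cradles, tips away from the bar. I'll check centring numerically.

Run:
```python
from h import *
np.set_printoptions(precision=1,suppress=True)
a=np.radians(10.1);E=np.array([[np.cos(a),-np.sin(a)],[np.sin(a),np.cos(a)]])
f=onz('top',[(154.8,193.6),(175.8,191.4),(197,188.4),(218.8,184.8)],66);b=onz('top',[(157.2,233.4),(179.2,230.6),(200.6,227.2),(222.6,223.4)],66)
print(((f+b)/2-[511.8,278.8])@E, np.linalg.norm(f-b,axis=1))
print(np.degrees(np.arctan2(*(f-b).T[::-1])))
```

```text
[[   2.3   95.3]
 [   0.3   30.4]
 [   0.5  -34.2]
 [   1.9 -100.9]] [121.6 120.3 119.3 119. ]
[8.7 9.7 9.5 9.3]
```

```bash
python3 -m pendant '{"slide":[[1.5,-0.1,-1.5],[1.5,-0.1,-1.5],[1.5,-0.2,-2],[0,0,-2],[0,0,-1.5],[0,0,-1],[0,0,-0.4],[0,0,0]],"turn":[0,0,0,0,0,0,0,0]}' 0
python3 -m pendant '{"slide":[[0,0,-0.2],[0,0,0],[0,0,0],[0,0,0],[0,0,0],[0,0,0],[0,0,0],[0,0,0]],"turn":[0,0,0,0,0,0,0,0]}' 0
```

```text
time_s: 52.3
tool_pos: [400.7, 258.7, 50.2]
orientation: [-180.0, -0.0, -169.9]
contact_force: [0.3, 0.2, -0.0]
gripper_width: 0.2
time_s: 53.1
tool_pos: [400.8, 258.7, 48.3]
orientation: [180.0, 0.0, -169.9]
contact_force: [0.3, -0.6, -0.5]
gripper_width: 0.3
```

```bash
python3 -m pendant '{"slide":[[0,0,-0.6],[0,0,-0.7],[0,0,-0.7],[0,0,0],[0,0,0],[0,0,0],[0,0,0],[0,0,0]],"turn":[0,0,0,0,0,0,0,0]}' 0
python3 -m pendant '{"slide":[[0,0,1],[0,0,2],[-0.5,0,3],[-1,0,3],[-2,0,3],[-2,0,0],[0,0,0],[0,0,0]],"turn":[0,0,0,0,0,0,0,0]}' 0
python3 -m pendant '{"slide":[[-1,0,0],[-1,0,0],[0,0,0],[0,0,0],[0,0,0],[0,0,0],[0,0,0],[0,0,0]],"turn":[0,0,0,0,0,0,0,0]}' 0
python3 - <<'E'
from h import *
save('side','s24.png');save('top','t24.png')
crop('s24.png',220,250,180,130,4,'c_s24.png')
E
```

```text
time_s: 53.9
tool_pos: [399.9, 258.7, 28.4]
orientation: [180.0, -0.1, -169.9]
contact_force: [-3.6, 0.7, 9.4]
gripper_width: -0.1
time_s: 54.7
tool_pos: [345.9, 258.6, 148.0]
orientation: [-180.0, 0.0, -169.9]
contact_force: [0.4, 0.2, 0.2]
gripper_width: -0.1
time_s: 55.5
tool_pos: [326.0, 258.7, 148.3]
orientation: [180.0, 0.0, -169.9]
contact_force: [-0.6, 0.6, 0.0]
gripper_width: -0.1
```

View pics/c_s24.png

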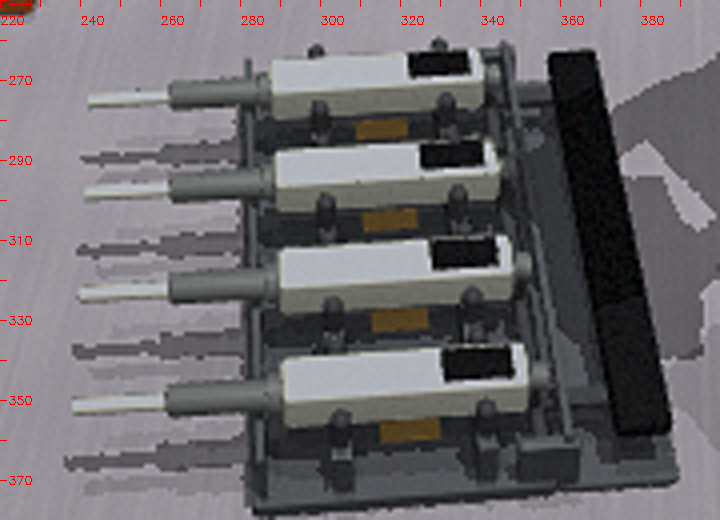

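View pics/t24.png

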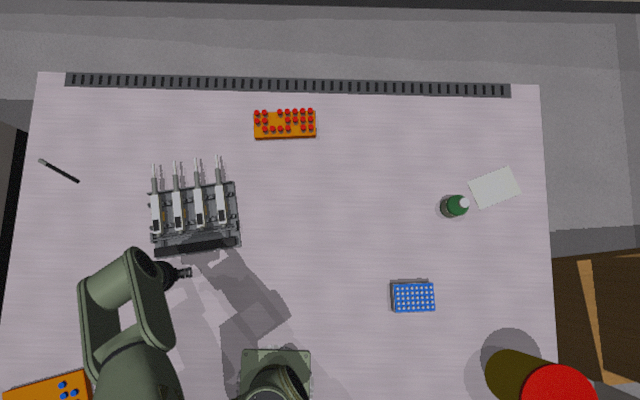

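The second press (9.4 N) is done and the bar is up. All four pipettes are seated, nothing is left on the bench, and the bystanders haven't moved. Handing in.

```bash
python3 -c "
from bench import finish_job; print(finish_job())"
```

```text
the job is handed in; nothing more can be done
None
```

I woke the stand, docked all four pipettes in their own cradles (4, 3, 2, 1 in that order), and pressed the bar again to start charging. The job was handed in at about 56 s of the 208 s allowed.

- **Bar presses:** the two presses read 8.8 N and 9.4 N, each with about 13.6 mm of travel at the tip, held for roughly 0.6 s. Both were within about 2 mm of the middle of the bar. The last side picture shows the bar back up and level. I did not measure rocking during either press.
- **Grip:** I set the opening about 1.4 mm under the handle's width. That held every pipette level with no slip seen. The grip force itself cannot be read, so that it stayed under 30 N is inferred.
- **Last checks:** all four handles lie between their posts and lips, tips pointing away from the bar. The top camera puts the handle centres within 2.3 mm of the stand's middle along x. The tube rack, tip box and bottle look untouched.
- **Disagreements:** the top camera placed the stand and the seated handles about 2 mm lower in y than the wrist camera, and read the pipettes' yaw up to 4–5° differently on the bench. I followed the wrist camera, and all four handles seated without jamming.

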